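# Stack a clock movement, washer, dial and collar in the assembly jig

### The arm

A 6-joint arm with a two-finger parallel gripper is mounted at the origin on the work surface; the furniture and walls round the work are solid. World frame = base frame: x ahead of the robot, y to its left, z up, the work surface at z = 0. Lengths are in m, angles in rad, forces in N, time in s.
With the tool pointing down it reaches from about 0.425 to 0.95 m from the base axis. Payload 3.5 kg.
Tool frame: the origin (TCP) lies on the centre line of the jaws, within the pads' length; the fingertips stand 11 mm ahead of it and the grasp point (between the pads) lies 8 mm behind it; y points along the fingers, x is the direction in which the jaws open and shut, and the axes are right-handed (so a half turn about y gives the same grasp; the last joint's range is limited). The gripper opens to 85 mm and grips with 20 to 120 N. Pads are 22 mm wide; open, the fingers measure 114 mm over their backs; the gripper's body (76 mm by 85 mm) begins 54 mm behind the grasp point. The pads swing forward as they close: fully open they stand 13 mm farther back than shut.
Start: joints at [-0.15, 0.286, 1.577, -0, 1.279, -0.15], TCP at [0.675, 0, 0.242] pointing down, gripper open.
Joint ranges: [-2.77, 2.77], [-0.9, 2.22], [0.21, 2.48], [-1.53, 4.67], [0.24, 2.81], [-2.84, 2.84]. Speed limits (rad/s): [2.79, 2.79, 3.14, 3.14, 3.14, 3.14].

### API

Orientations are given as a unit quaternion [x, y, z, w].
In Python, from plant import get_state, read_camera, sign_off gives the robot as it stands.
- The arm moves only by the shell command python3 -m inch 'ROWS' [FORCE]. ROWS is JSON, a list of rows, each an object of numbers: "ax", "ay", "az": the turn, a rotation vector about the tool's x, y, z in rad; "x", "y", "z": the shift along the tool's x, y, z in mm; "hand": the closure, from -1 (fully open) to 1 (shut). In form: [{"ax": .., "ay": .., "az": .., "x": .., "y": .., "z": .., "hand": ..}, ...]. A call has 1 to 5 rows; each row shifts and turns the commanded pose from where the row before left it, along the tool's axes as they then stand; what a row does not reach is not made up. A row lasts 1/12 s, in which the tool goes at most 41.7 mm and 7.16 degrees, less where a joint would pass 70% of its speed; a pose out of reach is approached as far as the arm can. A call with a gripper value outside its range is refused whole. The fingers move at their own pace and stop on an object; FORCE is the grip in N (left out, the last holds). Time passes only in rows, so rows that do not move let the fingers close. It gives the time, the measured TCP pose, the force and the opening at its end, in the units of the state.
- get_state(): the state, without advancing time (a new reading comes with each control period).
- read_camera(name): name is "scene" or "side" or "wrist"; returns a dict with "img" (400x640x3 uint8, red, green, blue), "fov_y" (degrees; the focal length in pixels is half the picture's height over the tangent of half this angle, whatever the lens; pixels are square), "cx", "cy" (the principal point, pixels), "distortion" ([k1, k2, p1, p2, k3] as OpenCV has them; the pictures are not rectified), "T" (4x4, takes a point from camera to world coordinates); the wrist camera has in their place "T_tool_cam" (4x4, takes a point from camera to tool coordinates, whose origin is the TCP and whose axes are the tool frame's). Camera axes: x right, y down, z forward; pixel columns grow to the right and rows downward; lengths in m; the calibration is good to about 2 mm. A picture is of the moment at which its call begins: read the wrist's pose just before it. There is no depth.
- sign_off(): hands the job in, once; it reports no verdict.
The state is a dict: "time": time; "qpos": joint angles; "dq": joint speeds; "joint_efforts": joint torques, N m; "eef_pos": TCP position; "tcp_rot": TCP orientation; "contact_force": force on the tool from outside, world axes, zero at the start; "wrist_torque": the same for the moment, N m; "opening": opening from 0.0 (shut) to 1.0 (fully open).
Only numpy, scipy, OpenCV 4.12 (cv2) and the standard library are available. Lean on these libraries where they do the work, as an engineer would, in place of code of your own. Each camera call takes 0.05 s, during which the arm holds its last target. There are 200 camera calls.

### The job

Put the clock together in the wooden jig: seat the black clock movement flat in the jig's square pocket with its shaft up, then slip onto the shaft first the red washer, then the dark wooden dial and last the brass collar, each lying flat on the one below. Leave the pale dial, the jar of pins and the purple tub where they stand, and let go of everything.

Things in the scene. Friction and masses are not known exactly. Their poses are not given: they have to be found in the camera images.
- pocket (a point): Centre of the floor of the pocket in the pale wooden assembly jig, which is fixed to the bench: a square 110 x 110 mm plate, pocket floor 8 mm above the bench, pocket 62 x 62 mm square and 4 mm deep (its lip's top is 12 mm above the bench). z up; x and y run along the pocket's sides.
- movement_mid (a point): Clock movement, standing shaft up: a black square case 56 x 56 x 16 mm with an upright brass shaft, 8 mm in diameter, in the middle of its top; the shaft ends in a 4 mm cone and reaches 26 mm above the case (42 mm above the underside). Origin at the centre of the case, 8 mm above its underside and on the shaft's axis; z along the shaft; x and y run along the case's sides. The pocket is 3 mm wider than the case on every side; the case may sit in any of the four quarter turns.
- washer_mid (a point): Red washer, a flat stiff ring 34 mm in outer diameter, 6 mm thick, with a 14 mm hole. Origin at its centre, half-way up; z is its hole's axis, up as it lies on the bench.
- dial_dark_mid (a point): Dark wooden clock dial with brass hour marks: a flat disc 64 mm in diameter, 8 mm thick, with a 14 mm hole in the middle. Either face may be up. Origin at its centre, half-way up; z is its hole's axis, up as it lies on the bench.
- dial_pale_mid (a point): Pale wooden clock dial with dark hour marks, otherwise like the dark one (64 mm disc, 8 mm thick, 14 mm hole). It is a spare and stays where it is. Origin at its centre, half-way up; z is its hole's axis, up as it lies on the bench.
- collar_mid (a point): Brass collar, a thick knurled ring 25 mm in outer diameter, 10 mm high, with a 12 mm hole; it slips on without turning. Origin at its centre, half-way up; z is its hole's axis, up as it lies on the bench.
- pins: Clear jar of pins with a wooden lid, standing among the parts: 50 mm in diameter, 62 mm high. Origin at the centre of its underside. To be left alone.
- tub: Purple screw tub, standing among the parts: 67 mm in diameter, 50 mm high. Origin at the centre of its underside. To be left alone.
Mind the look-alikes: they are no part of the job. Of the things that look like the part that bears movement_mid, take the one that is farthest to the robot's left at the start. Of the things shaped like the part that bears washer_mid, the red one is meant.

How it is judged:
At the end, for the whole second after the job is handed in: Movement flat in the pocket, shaft up, centred to 6 mm; on its shaft washer, then dark dial, then collar, each within 6 mm of the axis, within 2.5 mm of its height in the closed stack and flat to 0.09 rad; all at rest. Pale dial, jar and tub within 25 mm of their starts (horizontal distance between movement_mid and pocket below 0.006 m and z of movement_mid in the frame of pocket between 0.005 and 0.0105 m and angle between movement_mid's own z axis and vertical below 0.06 rad and horizontal distance between each of washer_mid, dial_dark_mid, collar_mid and movement_mid below 0.006 m and z of washer_mid in the frame of movement_mid between 0.0085 and 0.0135 m and angle between the z axis of each of washer_mid, dial_dark_mid, collar_mid and the z axis of movement_mid, either way round below 0.09 rad and z of dial_dark_mid in the frame of movement_mid between 0.0155 and 0.0205 m and z of collar_mid in the frame of movement_mid between 0.0245 and 0.0295 m and linear speed of each of movement, washer, dial_dark, collar below 0.02 m/s and distance of each of dial_pale_mid, pins, tub from where it was at the start of the episode below 0.025 m); the robot touches nothing.
It fails at once if the pale dial, the jar of pins or the purple tub is shifted by more than 25 mm (distance of any of dial_pale_mid, pins, tub from where it was at the start of the episode above 0.025 m).
It fails at once if the jar of pins or the tub is tipped (angle between any of pins, tub's own z axis and vertical above 0.4 rad).
It also fails if it takes over 109 s, if anything falls off the work surface, if the arm or the gripper's body presses on something with over 40 N, if the wrist force passes 120 N, or if a joint passes its speed limit or range.

## Working session

There is one attempt and no reset: what is moved stays moved. The work goes in short steps, Python scripts to look and compute and a shell command to move; the robot and the scene stay as the last step left them, time stands still between calls to the robot, and variables do not carry over. Pictures are saved under pics/ and viewed, about 12 in all and at most 16, crops included, and the job is handed in when it is done.

```bash
ls; mkdir -p pics; cat > h.py <<'E'
import numpy as np, cv2
from scipy.spatial.transform import Rotation as R
from plant import get_state, read_camera, sign_off
def K(c):
    f=200/np.tan(np.radians(c["fov_y"])/2); return np.array([[f,0,c["cx"]],[0,f,c["cy"]],[0,0,1.]])
def shot(name,fn=None):
    s=get_state(); c=read_camera(name)
    if "T" not in c:
        T=np.eye(4); T[:3,:3]=R.from_quat(s["tcp_rot"]).as_matrix(); T[:3,3]=s["eef_pos"]; c["T"]=T@np.array(c["T_tool_cam"])
    c["T"]=np.array(c["T"]); c["D"]=np.array(c["distortion"],float)
    if fn: cv2.imwrite("pics/"+fn,cv2.cvtColor(c["img"],cv2.COLOR_RGB2BGR))
    np.save("pics/last_"+name+".npy",{k:c[k] for k in c},allow_pickle=True)
    return c
def last(name): return np.load("pics/last_"+name+".npy",allow_pickle=True).item()
def w(c,uv,z):
    p=cv2.undistortPoints(np.array([[uv]],float),K(c),c["D"])[0,0]
    d=c["T"][:3,:3]@np.array([p[0],p[1],1]); o=c["T"][:3,3]
    return o+d*(z-o[2])/d[2]
def px(c,p):
    Ti=np.linalg.inv(c["T"]); q=Ti[:3,:3]@np.array(p)+Ti[:3,3]
    return cv2.projectPoints(q[None],np.zeros(3),np.zeros(3),K(c),c["D"])[0][0,0]
E
python3 - <<'E'
from h import *
s=get_state(); print({k:np.round(v,3) for k,v in s.items()})
for n in("scene","side","wrist"):
    c=shot(n,n+"0.png"); print(n,c["fov_y"],c["T"].round(3).tolist())
a=np.vstack([cv2.imread("pics/scene0.png"),]);
E
```

```text
pics
{'time': np.float64(0.0), 'qpos': array([-0.15 ,  0.287,  1.578, -0.   ,  1.279, -0.15 ]), 'dq': array([ 0.002, -0.001,  0.   , -0.   , -0.   ,  0.001]), 'joint_efforts': array([-0.0000e+00, -4.0598e+01, -2.9263e+01, -0.0000e+00,  6.0000e-03,
        0.0000e+00]), 'eef_pos': array([0.674, 0.   , 0.241]), 'tcp_rot': array([-0.707,  0.001,  0.001,  0.707]), 'contact_force': array([ 0.404, -0.823,  0.243]), 'wrist_torque': array([-0.004, -0.006, -0.003]), 'opening': np.float64(1.002)}
scene 56.392604200519365 [[0.84, -0.339, 0.423, 0.066], [-0.542, -0.554, 0.632, -0.591], [0.02, -0.76, -0.649, 0.634], [0.0, 0.0, 0.0, 1.0]]
side 45.67381766628624 [[-0.982, -0.095, 0.163, 0.307], [-0.189, 0.48, -0.857, 0.999], [0.003, -0.872, -0.49, 0.626], [0.0, 0.0, 0.0, 1.0]]
wrist 63.59848047236739 [[1.0, -0.0, -0.001, 0.674], [-0.001, -0.96, -0.28, 0.071], [-0.001, 0.28, -0.96, 0.373], [0.0, 0.0, 0.0, 1.0]]
```

View pics/scene0.png

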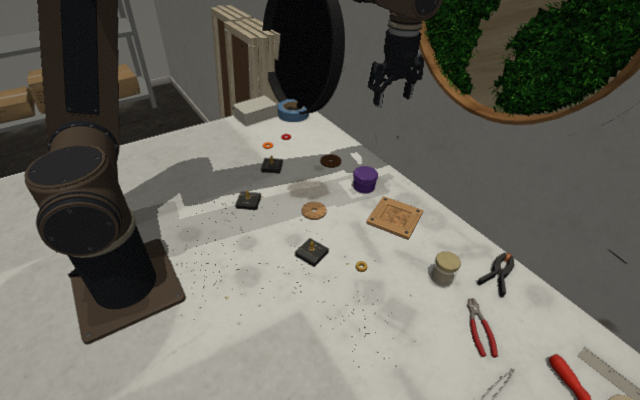

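View pics/wrist0.png

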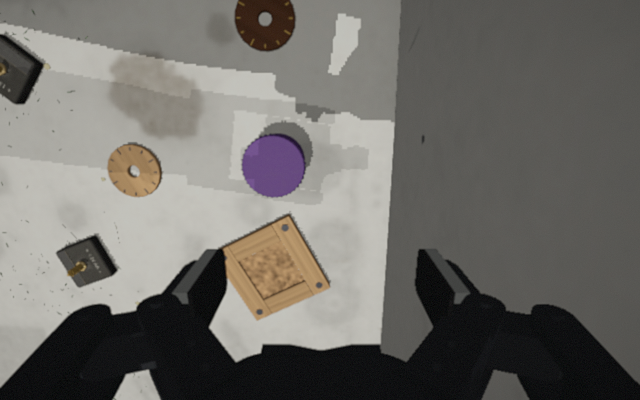

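Scene view: movement-like cases at (272,165), (248,200) and (312,252). Rings: orange (268,146), red (286,137). Also the dark dial (331,160), pale dial (314,211), tub (365,180), jig (395,217), collar (361,266) and jar (446,268).

```bash
python3 - <<'E'
from h import *
c=last("scene");v=last("wrist")
for n,uv,z in [("mA",(272,167),.016),("mB",(248,202),.016),("mC",(312,254),.016),("orange",(268,146),.003),("red",(286,137),.003),("dark",(331,160),.008),("pale",(314,211),.008),("tub",(365,173),.05),("jig",(396,217),.01),("collar",(361,266),.01),("jar",(448,261),.062)]:
    print(n,w(c,uv,z).round(3))
print("wrist")
for n,uv,z in [("dark",(265,19),.008),("pale",(134,170),.008),("tub",(273,165),.05),("jig",(275,269),.012),("mC",(86,260),.016),("mB?",(12,70),.016)]:
    print(n,w(v,uv,z).round(3))
im=cv2.imread("pics/scene0.png")[110:290,220:480]
cv2.imwrite("pics/sc_crop.png",cv2.resize(im,None,fx=3,fy=3,interpolation=cv2.INTER_CUBIC))
E
```

```text
mA [0.442 0.201 0.016]
mB [0.32  0.097 0.016]
mC [ 0.364 -0.135  0.016]
orange [0.492 0.324 0.003]
red [0.567 0.343 0.003]
dark [0.613 0.152 0.008]
pale [ 0.449 -0.012  0.008]
tub [0.62  0.005 0.05 ]
jig [ 0.608 -0.139  0.01 ]
collar [ 0.438 -0.215  0.01 ]
jar [ 0.565 -0.33   0.062]
wrist
dark [0.617 0.154 0.008]
pale [ 0.456 -0.004  0.008]
tub [0.626 0.009 0.05 ]
jig [ 0.617 -0.13   0.012]
mC [ 0.378 -0.118  0.016]
mB? [0.339 0.109 0.016]
```

View pics/sc_crop.png

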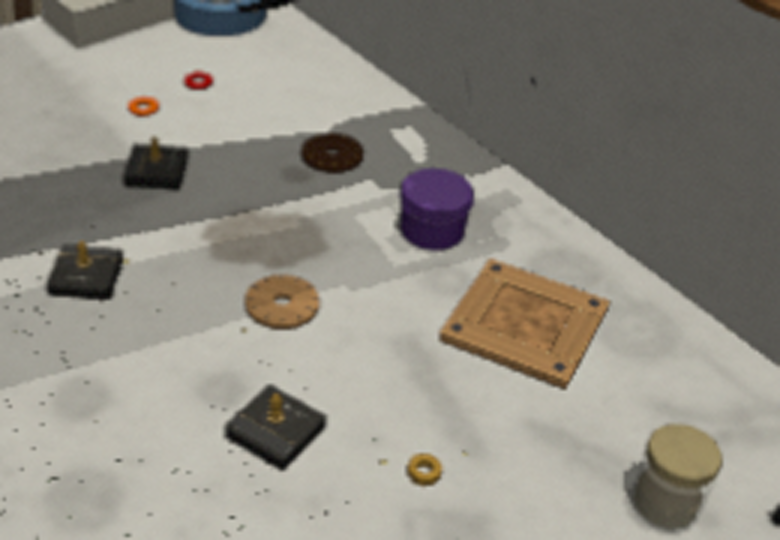

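View pics/side0.png

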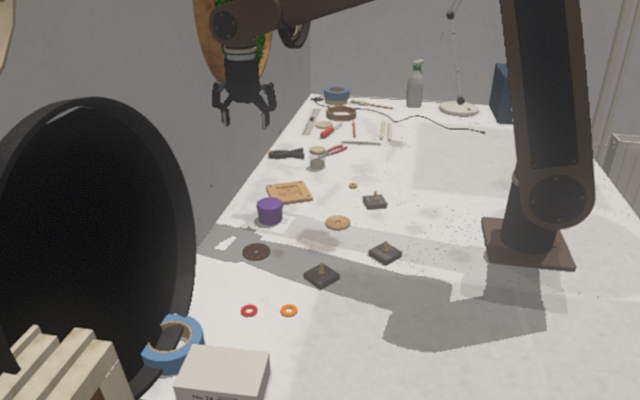

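Candidates for the movement: (272,165) at y≈+0.20, (248,200) at y≈+0.10 and (312,252) at y≈-0.13. The first is farthest left, confirmed in the crop and the side view. The red ring at (286,137) is the washer; the other ring is orange. Next I go above the movement.

```bash
R='[{"x":-22,"z":20,"y":8}]'; 
python3 -m inch '[{"x":-22,"z":20,"y":8},{"x":-22,"z":20,"y":8},{"x":-22,"z":20,"y":8},{"x":-22,"z":20,"y":8},{"x":-22,"z":20,"y":8}]' 40
python3 -m inch '[{"x":-22,"z":20,"y":8},{"x":-22,"z":20,"y":8},{"x":-22,"z":20,"y":8},{"x":-22,"z":20,"y":8},{"x":-22,"z":20,"y":8}]'
python3 -m inch '[{"x":0},{"x":0},{"x":0}]'
python3 - <<'E'
from h import *
s=get_state(); print(s["qpos"].round(3),s["eef_pos"].round(4),s["tcp_rot"].round(3))
shot("wrist","w1.png")
E
```

```text
[-0.15   0.287  1.578  0.     1.279 -0.15 ] [6.745e-01 1.000e-04 2.412e-01] [-0.707  0.001  0.001  0.707]validation failed for argument at $[0]...
validation failed for argument at $[0]...
validation failed for argument at $[0]...
```

View pics/w1.png

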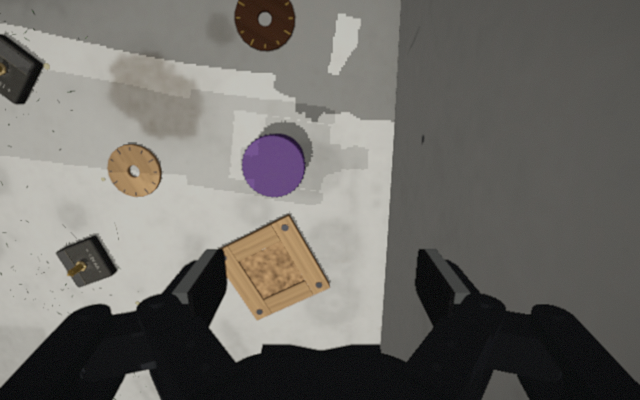

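The arm did not move: every row needs all seven keys.

```bash

python3 -m inch '[{"ax":0,"ay":0,"az":0,"x":-22,"y":8,"z":20,"hand":-1},{"ax":0,"ay":0,"az":0,"x":-22,"y":8,"z":20,"hand":-1},{"ax":0,"ay":0,"az":0,"x":-22,"y":8,"z":20,"hand":-1},{"ax":0,"ay":0,"az":0,"x":-22,"y":8,"z":20,"hand":-1},{"ax":0,"ay":0,"az":0,"x":-22,"y":8,"z":20,"hand":-1}]' 40
```

```text
time: 0.62
eef_pos: [0.5637, 0.1008, 0.2017]
tcp_rot: [-0.707, 0.0, 0.0, 0.707]
contact_force: [0.5, 0.7, -0.0]
opening: 1.002
```

```bash

python3 -m inch '[{"ax":0,"ay":0,"az":0,"x":-22,"y":8,"z":20,"hand":-1},{"ax":0,"ay":0,"az":0,"x":-22,"y":8,"z":20,"hand":-1},{"ax":0,"ay":0,"az":0,"x":-22,"y":8,"z":20,"hand":-1},{"ax":0,"ay":0,"az":0,"x":-22,"y":8,"z":20,"hand":-1},{"ax":0,"ay":0,"az":0,"x":-22,"y":8,"z":20,"hand":-1}]' 
python3 -m inch '[{"ax":0,"ay":0,"az":0,"x":0,"y":0,"z":0,"hand":-1},{"ax":0,"ay":0,"az":0,"x":0,"y":0,"z":0,"hand":-1}]' 
python3 - <<'E'
from h import *
s=get_state(); print(s["qpos"].round(3),s["eef_pos"].round(4),s["tcp_rot"].round(3))
shot("wrist","w2.png")
E
```

```text
time: 1.03
eef_pos: [0.4537, 0.2008, 0.1619]
tcp_rot: [-0.707, 0.0, -0.0, 0.707]
contact_force: [0.1, 0.8, -0.3]
opening: 1.006
time: 1.2
eef_pos: [0.4537, 0.2007, 0.1617]
tcp_rot: [0.707, 0.001, -0.001, -0.707]
contact_force: [0.7, -0.5, 0.4]
opening: 0.999
[ 0.212 -0.027  2.079 -0.     1.091  0.209] [0.4537 0.2007 0.1617] [ 0.707  0.001 -0.001 -0.707]
```

View pics/w2.png

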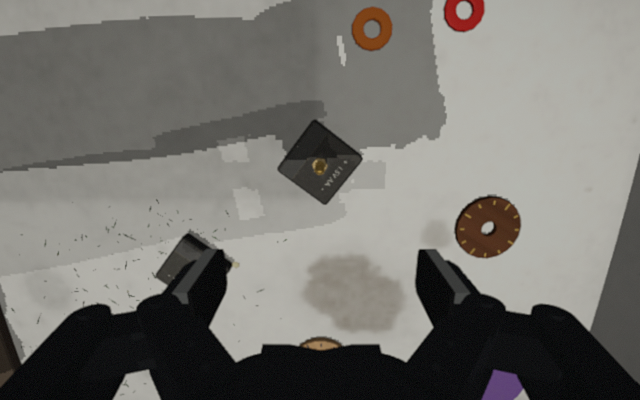

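The movement is at about (320,163), turned roughly 40°. Top-face corners: (315,121), (362,157), (326,203), (278,169). Red washer centre (464,10), dark dial (488,227).

```bash
python3 - <<'E'
from h import *
c=last("wrist")
P=np.array([w(c,u,.016) for u in [(315,121),(362,157),(326,203),(278,169)]])
print(P.round(4),P.mean(0).round(4),[np.linalg.norm(P[i]-P[i-1]).round(4) for i in range(4)])
print([np.degrees(np.arctan2(*(P[i]-P[i-1])[[1,0]])).round(1) for i in range(4)])
print("shaft tip",w(c,(320,166),.042), "red",w(c,(464,10),.006),"dark",w(c,(488,227),.008))
print("jig pred", px(c,[.617,-.13,.012]))
v=np.load("pics/last_scene.npy",allow_pickle=True).item()
# jig from first wrist picture (saved PNG; camera pose at start) corners
v=dict(c); T=np.eye(4);T[:3,:3]=R.from_quat([-.7071,0.0007,.0007,.7071]).as_matrix();T[:3,3]=[.6745,.0001,.2412];v["T"]=T@np.array(c["T_tool_cam"])
J=np.array([w(v,u,.012) for u in [(290,214),(329,286),(258,320),(221,249)]])
print(J.round(4),J.mean(0).round(4),[np.linalg.norm(J[i]-J[i-1]).round(4) for i in range(4)],[np.degrees(np.arctan2(*(J[i]-J[i-1])[[1,0]])).round(1) for i in range(4)])
E
```

```text
[[0.4486 0.2557 0.016 ]
 [0.4892 0.2253 0.016 ]
 [0.4583 0.1835 0.016 ]
 [0.4161 0.2146 0.016 ]] [0.4531 0.2198 0.016 ] [np.float64(0.0524), np.float64(0.0508), np.float64(0.052), np.float64(0.0524)]
[np.float64(51.7), np.float64(-36.8), np.float64(-126.5), np.float64(143.6)]
shaft tip [0.45289867 0.22239715 0.042     ] red [0.56944088 0.34457045 0.006     ] dark [0.61427295 0.1569797  0.008     ]
jig pred [453.04152875 444.85855661]
[[ 0.6377 -0.0572  0.012 ]
 [ 0.6846 -0.1544  0.012 ]
 [ 0.5909 -0.2062  0.012 ]
 [ 0.5512 -0.1029  0.012 ]] [ 0.6161 -0.1302  0.012 ] [np.float64(0.0978), np.float64(0.108), np.float64(0.1071), np.float64(0.1106)] [np.float64(27.9), np.float64(-64.2), np.float64(-151.1), np.float64(111.0)]
```

```bash

python3 -m inch '[{"ax":0,"ay":0,"az":0,"x":-1,"y":10,"z":20,"hand":-1},{"ax":0,"ay":0.109,"az":0,"x":0,"y":12,"z":0,"hand":-1},{"ax":0,"ay":0.109,"az":0,"x":0,"y":12,"z":0,"hand":-1},{"ax":0,"ay":0.109,"az":0,"x":0,"y":12,"z":0,"hand":-1},{"ax":0,"ay":0.109,"az":0,"x":0,"y":12,"z":0,"hand":-1}]' 
python3 -m inch '[{"ax":0,"ay":0.109,"az":0,"x":0,"y":12,"z":0,"hand":-1},{"ax":0,"ay":0.109,"az":0,"x":0,"y":12,"z":0,"hand":-1},{"ax":0,"ay":0,"az":0,"x":0,"y":0,"z":0,"hand":-1},{"ax":0,"ay":0,"az":0,"x":0,"y":0,"z":0,"hand":-1}]' 
python3 - <<'E'
from h import *
s=get_state(); c=shot("wrist","w3.png")
im=c["img"][...,::-1][60:400,120:520]; cv2.imwrite("pics/w3c.png",cv2.resize(im,None,fx=1.7,fy=1.7))
E
```

```text
time: 1.67
eef_pos: [0.4559, 0.2194, 0.1046]
tcp_rot: [-0.69, 0.155, -0.156, 0.69]
contact_force: [0.5, 0.4, -1.1]
opening: 1.001
time: 2.0
eef_pos: [0.4549, 0.2193, 0.0803]
tcp_rot: [0.67, -0.227, 0.227, -0.67]
contact_force: [0.5, 0.2, -0.4]
opening: 1.0
```

View pics/w3c.png

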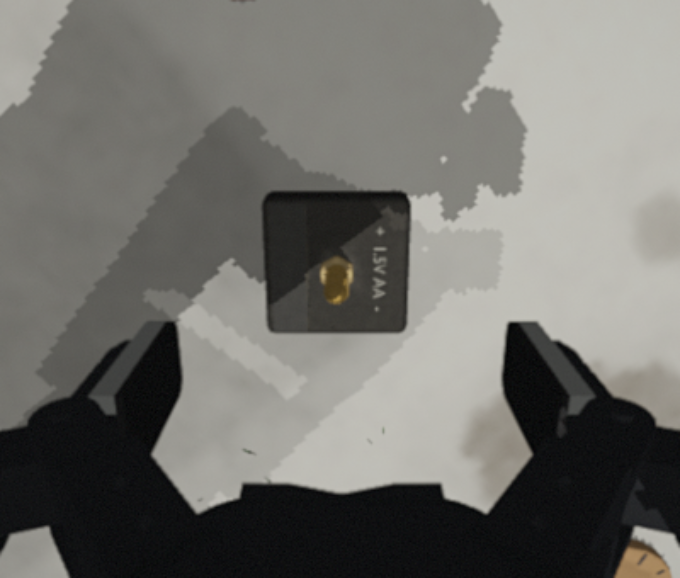

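The case is square to the jaws, with its centre at about crop (337,262), which is pixel (318,214).

```bash
cat >> h.py <<'E'
def tool(c,uv,z):
    "point seen at uv, height z -> tool x,z offset from TCP in mm, and world"
    p=w(c,uv,z); s=get_state(); return (R.from_quat(s["tcp_rot"]).inv().apply(p-s["eef_pos"])*1000).round(1), p.round(4)
E
python3 - <<'E'
from h import *
c=last("wrist")
for u in [(264,192),(410,192),(407,332),(269,332),(337,262)]: print(tool(c,(120+u[0]/1.7,60+u[1]/1.7),.016))
print(tool(c,(120+337/1.7,60+270/1.7),.042))
E
```

```text
(array([-28.2,  65. ,  27.7]), array([0.4498, 0.2587, 0.016 ]))
(array([25.1, 65.1, 27.7]), array([0.4921, 0.2263, 0.016 ]))
(array([ 25.9,  65. , -28.6]), array([0.4586, 0.1811, 0.016 ]))
(array([-28.5,  65. , -28.6]), array([0.4154, 0.2142, 0.016 ]))
(array([-1.6, 65. ,  0.7]), array([0.4545, 0.2211, 0.016 ]))
(array([-1.4, 39. ,  7.1]), array([0.4585, 0.2261, 0.042 ]))
```

```bash

python3 -m inch '[{"ax":0,"ay":0,"az":0,"x":-1.5,"y":17,"z":0,"hand":-1},{"ax":0,"ay":0,"az":0,"x":0,"y":20,"z":0,"hand":-1},{"ax":0,"ay":0,"az":0,"x":0,"y":20,"z":0,"hand":-1},{"ax":0,"ay":0,"az":0,"x":0,"y":10,"z":0,"hand":-1},{"ax":0,"ay":0,"az":0,"x":0,"y":0,"z":0,"hand":-1}]' 40
python3 -m inch '[{"ax":0,"ay":0,"az":0,"x":0,"y":0,"z":0,"hand":1},{"ax":0,"ay":0,"az":0,"x":0,"y":0,"z":0,"hand":1},{"ax":0,"ay":0,"az":0,"x":0,"y":0,"z":0,"hand":1},{"ax":0,"ay":0,"az":0,"x":0,"y":0,"z":0,"hand":1},{"ax":0,"ay":0,"az":0,"x":0,"y":0,"z":0,"hand":1}]' 40
```

```text
time: 2.47
eef_pos: [0.4519, 0.2204, 0.0119]
tcp_rot: [0.67, -0.228, 0.226, -0.669]
contact_force: [-0.4, -0.1, 0.9]
opening: 1.004
time: 2.88
eef_pos: [0.4545, 0.2214, 0.0152]
tcp_rot: [-0.669, 0.226, -0.228, 0.67]
contact_force: [0.3, -0.4, 6.4]
opening: 0.641
```

```bash

python3 -m inch '[{"ax":0,"ay":0,"az":0,"x":0,"y":0,"z":0,"hand":1},{"ax":0,"ay":0,"az":0,"x":0,"y":0,"z":0,"hand":1},{"ax":0,"ay":0,"az":0,"x":0,"y":0,"z":0,"hand":1}]' 40
python3 -m inch '[{"ax":0,"ay":0,"az":0,"x":0,"y":-6,"z":0,"hand":1},{"ax":0,"ay":0,"az":0,"x":0,"y":-12,"z":0,"hand":1},{"ax":0,"ay":0,"az":0,"x":0,"y":-20,"z":0,"hand":1},{"ax":0,"ay":0,"az":0,"x":0,"y":0,"z":0,"hand":1},{"ax":0,"ay":0,"az":0,"x":0,"y":0,"z":0,"hand":1}]'
python3 - <<'E'
from h import *
c=shot("wrist"); d=shot("side")
a=c["img"][...,::-1][100:400,160:480]; p=px(d,[.453,.221,.05]).astype(int); b=d["img"][...,::-1][p[1]-60:p[1]+60,p[0]-64:p[0]+64]
cv2.imwrite("pics/w4.png",np.hstack([cv2.resize(a,(400,375)),cv2.resize(b,(400,375),interpolation=cv2.INTER_CUBIC)]))
E
```

```text
time: 3.13
eef_pos: [0.4545, 0.2214, 0.0152]
tcp_rot: [-0.669, 0.226, -0.228, 0.67]
contact_force: [-0.1, 0.2, 5.9]
opening: 0.638
time: 3.55
eef_pos: [0.4537, 0.2212, 0.0527]
tcp_rot: [-0.669, 0.226, -0.228, 0.67]
contact_force: [-0.7, -0.6, -1.2]
opening: 0.639
```

View pics/w4.png

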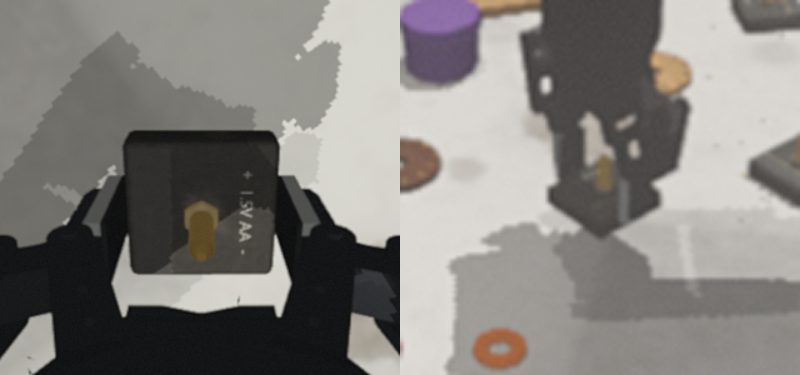

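Case held square, with tips about 8 mm above its underside. I move to a hover short of the jig so the camera sees the pocket.

```bash

python3 -m inch '[{"ax":0,"ay":0,"az":0,"x":0,"y":-25,"z":0,"hand":1},{"ax":0,"ay":0,"az":0,"x":15,"y":-20,"z":-13,"hand":1},{"ax":0,"ay":0,"az":0,"x":26,"y":-15,"z":-23,"hand":1},{"ax":0,"ay":0,"az":0,"x":26,"y":-10,"z":-23,"hand":1},{"ax":0,"ay":0,"az":0,"x":26,"y":-10,"z":-23,"hand":1}]' 
python3 -m inch '[{"ax":0,"ay":0,"az":0,"x":26,"y":0,"z":-23.5,"hand":1},{"ax":0,"ay":0,"az":0,"x":26,"y":0,"z":-23.5,"hand":1},{"ax":0,"ay":0,"az":0,"x":26,"y":0,"z":-23.5,"hand":1},{"ax":0,"ay":0,"az":0,"x":26,"y":0,"z":-23.5,"hand":1},{"ax":0,"ay":0,"az":0,"x":26,"y":0,"z":-23.5,"hand":1}]'
python3 -m inch '[{"ax":0,"ay":0,"az":0,"x":26,"y":0,"z":-23.5,"hand":1},{"ax":0,"ay":0,"az":0,"x":26,"y":0,"z":-23.5,"hand":1},{"ax":0,"ay":0,"az":0,"x":26,"y":0,"z":-23.5,"hand":1},{"ax":0,"ay":0.109,"az":0,"x":0,"y":0,"z":0,"hand":1},{"ax":0,"ay":0.109,"az":0,"x":0,"y":0,"z":0,"hand":1}]'
python3 -m inch '[{"ax":0,"ay":0.109,"az":0,"x":0,"y":0,"z":0,"hand":1},{"ax":0,"ay":0.109,"az":0,"x":0,"y":0,"z":0,"hand":1},{"ax":0,"ay":0,"az":0,"x":0,"y":0,"z":0,"hand":1},{"ax":0,"ay":0,"az":0,"x":0,"y":0,"z":0,"hand":1}]'
python3 - <<'E'
from h import *
c=shot("wrist"); 
cv2.imwrite("pics/w5.png",cv2.resize(c["img"][...,::-1][0:340,120:600],None,fx=1.6,fy=1.6,interpolation=cv2.INTER_CUBIC))
E
```

```text
time: 4.07
eef_pos: [0.4762, 0.0983, 0.1311]
tcp_rot: [0.67, -0.227, 0.226, -0.67]
contact_force: [0.6, 0.3, -1.4]
opening: 0.638
time: 4.48
eef_pos: [0.5075, -0.0745, 0.1299]
tcp_rot: [-0.67, 0.228, -0.226, 0.67]
contact_force: [0.7, 0.2, -0.0]
opening: 0.642
time: 4.9
eef_pos: [0.5269, -0.1785, 0.1298]
tcp_rot: [-0.64, 0.302, -0.301, 0.64]
contact_force: [-0.0, 0.4, -1.2]
opening: 0.636
time: 5.23
eef_pos: [0.5267, -0.1761, 0.13]
tcp_rot: [0.605, -0.367, 0.365, -0.605]
contact_force: [0.4, -0.3, -0.7]
opening: 0.634
```

View pics/w5.png

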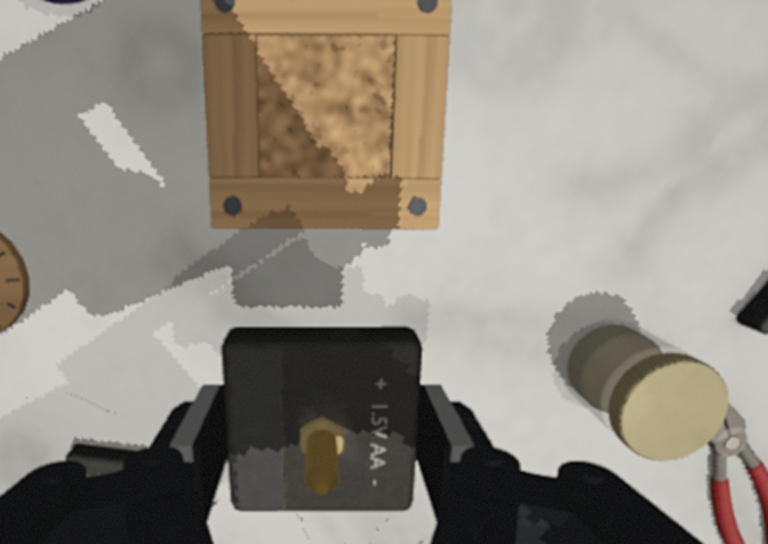

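Pocket corners at crop (256,34), (397,34), (392,178), (258,178); held case top at (226,328), (420,328), (413,509), (233,509). Both are square to each other.

```bash
python3 - <<'E'
from h import *
c=last("wrist")
g=lambda u,z: tool(c,(120+u[0]/1.6,u[1]/1.6),z)
for L,z in [([(256,34),(397,34),(392,178),(258,178)],.012),([(210,228),(440,228)],.012),([(226,328),(420,328),(413,509),(233,509)],.131)]:
    q=[g(u,z) for u in L]; print([a[0].tolist() for a in q], np.mean([a[0] for a in q],0).round(1),np.mean([a[1] for a in q],0).round(4))
E
```

```text
[[-28.4, 118.2, 125.9], [33.7, 118.1, 125.9], [33.5, 118.1, 64.0], [-29.4, 118.2, 64.0]] [  2.4 118.2  95. ] [ 0.6118 -0.134   0.012 ]
[[-53.3, 118.3, 40.6], [57.6, 118.1, 40.6]] [  2.2 118.2  40.6] [ 0.5636 -0.159   0.012 ]
[[-25.1, -0.7, 28.4], [26.6, -0.8, 28.4], [27.7, -0.8, -28.5], [-26.1, -0.7, -28.5]] [ 0.8 -0.8 -0.1] [ 0.5272 -0.1768  0.131 ]
```

```bash

python3 -m inch '[{"ax":0,"ay":0,"az":0,"x":1.6,"y":10,"z":25,"hand":1},{"ax":0,"ay":0,"az":0,"x":0,"y":20,"z":35,"hand":1},{"ax":0,"ay":0,"az":0,"x":0,"y":30,"z":35,"hand":1},{"ax":0,"ay":0,"az":0,"x":0,"y":25,"z":0,"hand":1},{"ax":0,"ay":0,"az":0,"x":0,"y":14,"z":0,"hand":1}]' 
python3 -m inch '[{"ax":0,"ay":0,"az":0,"x":0,"y":0,"z":0,"hand":1},{"ax":0,"ay":0,"az":0,"x":0,"y":0,"z":0,"hand":1}]'
python3 - <<'E'
from h import *
c=shot("wrist"); 
cv2.imwrite("pics/w6.png",cv2.resize(c["img"][...,::-1][80:340,160:480],None,fx=2.3,fy=2.3,interpolation=cv2.INTER_CUBIC))
E
```

```text
time: 5.7
eef_pos: [0.6086, -0.1337, 0.0316]
tcp_rot: [0.606, -0.367, 0.364, -0.605]
contact_force: [-1.0, 0.1, -2.1]
opening: 0.641
time: 5.87
eef_pos: [0.6081, -0.1354, 0.0341]
tcp_rot: [0.605, -0.367, 0.365, -0.605]
contact_force: [0.4, -0.6, 0.3]
opening: 0.638
```

View pics/w6.png

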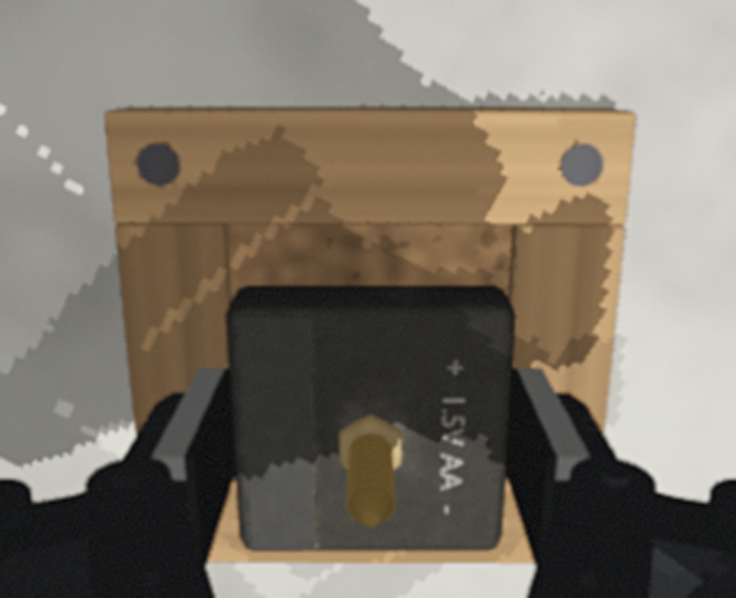

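```bash
python3 - <<'E'
from h import *
c=last("wrist"); print(get_state()["eef_pos"])
g=lambda u,z: tool(c,(160+u[0]/2.3,80+u[1]/2.3),z)
for L,z in [([(107,112),(634,112)],.012),([(227,224),(515,224)],.012),([(230,288),(513,288),(501,549),(243,549)],.035)]:
    q=[g(u,z) for u in L]; print([a[0].tolist() for a in q], np.mean([a[0] for a in q],0).round(1),np.mean([a[1] for a in q],0).round(4))
print(g((206,562),.012),g((536,562),.012))
E
```

```text
[ 0.60925456 -0.13598131  0.03582042]
[[-54.7, 23.8, 58.1], [53.3, 23.8, 58.1]] [-0.7 23.8 58.1] [ 0.6604 -0.1086  0.012 ]
[[-31.2, 23.8, 34.5], [30.1, 23.8, 34.5]] [-0.5 23.8 34.5] [ 0.6397 -0.1196  0.012 ]
[[-26.7, 0.8, 27.7], [25.8, 0.8, 27.7], [26.6, 0.8, -29.4], [-27.2, 0.8, -29.5]] [-0.4  0.8 -0.9] [ 0.6083 -0.136   0.035 ]
(array([-41.3,  23.8, -51. ]), array([ 0.545, -0.123,  0.012])) (array([ 40.2,  23.8, -50.9]), array([ 0.5827, -0.1952,  0.012 ]))
```

```bash

python3 -m inch '[{"ax":0,"ay":0,"az":0,"x":0,"y":0,"z":4,"hand":1},{"ax":0,"ay":0,"az":0,"x":0,"y":4,"z":0,"hand":1},{"ax":0,"ay":0,"az":0,"x":0,"y":4,"z":0,"hand":1},{"ax":0,"ay":0,"az":0,"x":0,"y":0,"z":0,"hand":1}]' 
python3 -m inch '[{"ax":0,"ay":0,"az":0,"x":0,"y":2,"z":0,"hand":1},{"ax":0,"ay":0,"az":0,"x":0,"y":0,"z":0,"hand":1},{"ax":0,"ay":0,"az":0,"x":0,"y":0,"z":0,"hand":1}]'
```

```text
time: 6.25
eef_pos: [0.6127, -0.1338, 0.0272]
tcp_rot: [0.605, -0.367, 0.367, -0.605]
contact_force: [0.2, 0.3, -2.1]
opening: 0.638
time: 6.5
eef_pos: [0.6128, -0.1336, 0.0251]
tcp_rot: [0.605, -0.367, 0.366, -0.605]
contact_force: [0.9, -0.5, -0.5]
opening: 0.643
```

```bash

python3 -m inch '[{"ax":0,"ay":0,"az":0,"x":0,"y":2,"z":0,"hand":1},{"ax":0,"ay":0,"az":0,"x":0,"y":0,"z":0,"hand":1},{"ax":0,"ay":0,"az":0,"x":0,"y":0,"z":0,"hand":1}]' 
python3 -m inch '[{"ax":0,"ay":0,"az":0,"x":0,"y":1.5,"z":0,"hand":1},{"ax":0,"ay":0,"az":0,"x":0,"y":0,"z":0,"hand":1},{"ax":0,"ay":0,"az":0,"x":0,"y":0,"z":0,"hand":1}]'
```

```text
time: 6.75
eef_pos: [0.6132, -0.1337, 0.0233]
tcp_rot: [-0.605, 0.366, -0.367, 0.605]
contact_force: [-0.2, -0.8, -0.5]
opening: 0.639
time: 7.0
eef_pos: [0.6133, -0.1337, 0.0233]
tcp_rot: [0.605, -0.367, 0.366, -0.605]
contact_force: [-4.1, 0.0, 6.3]
opening: 0.64
```

Contact at TCP z 0.0233, the expected seated height (0.0232). Releasing.

```bash

python3 -m inch '[{"ax":0,"ay":0,"az":0,"x":0,"y":0,"z":0,"hand":-1},{"ax":0,"ay":0,"az":0,"x":0,"y":0,"z":0,"hand":-1},{"ax":0,"ay":0,"az":0,"x":0,"y":0,"z":0,"hand":-1},{"ax":0,"ay":0,"az":0,"x":0,"y":0,"z":0,"hand":-1},{"ax":0,"ay":0,"az":0,"x":0,"y":-15,"z":0,"hand":-1}]' 
python3 -m inch '[{"ax":0,"ay":0,"az":0,"x":0,"y":-30,"z":0,"hand":-1},{"ax":0,"ay":0,"az":0,"x":0,"y":-30,"z":0,"hand":-1},{"ax":0,"ay":0,"az":0,"x":0,"y":-30,"z":0,"hand":-1},{"ax":0,"ay":0,"az":0,"x":0,"y":0,"z":0,"hand":-1},{"ax":0,"ay":0,"az":0,"x":0,"y":0,"z":0,"hand":-1}]'
python3 - <<'E'
from h import *
c=shot("wrist"); 
cv2.imwrite("pics/w7.png",cv2.resize(c["img"][...,::-1][80:280,200:440],None,fx=3,fy=3,interpolation=cv2.INTER_CUBIC))
E
```

```text
time: 7.42
eef_pos: [0.6103, -0.1327, 0.0336]
tcp_rot: [0.605, -0.369, 0.364, -0.604]
contact_force: [-0.4, -0.6, -1.1]
opening: 0.996
time: 7.83
eef_pos: [0.6149, -0.1344, 0.1308]
tcp_rot: [-0.604, 0.364, -0.369, 0.605]
contact_force: [-0.3, -0.1, -0.2]
opening: 1.002
```

View pics/w7.png

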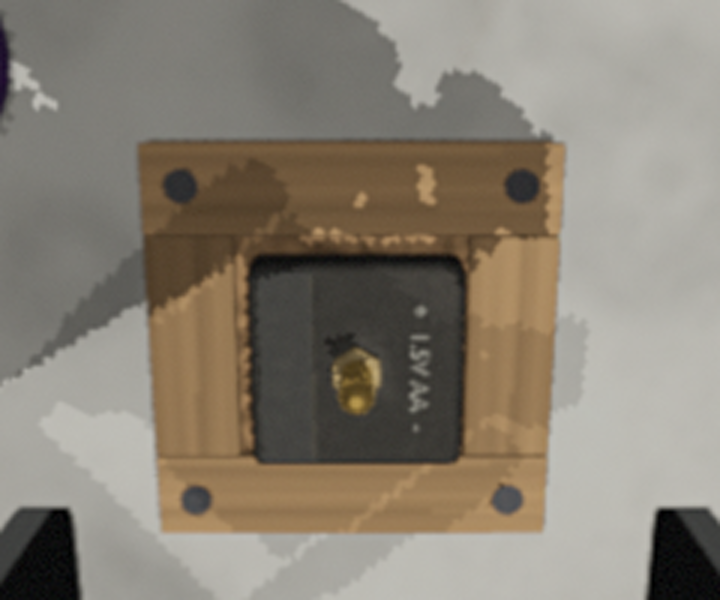

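The movement sits inside the pocket, flat. Now I measure the shaft.

```bash
python3 - <<'E'
from h import *
c=last("wrist"); print(get_state()["eef_pos"],get_state()["qpos"].round(2))
g=lambda u,z: tool(c,(200+u[0]/3,80+u[1]/3),z)
for L,z in [([(250,256),(465,256),(460,463),(255,463)],.024),([(139,143),(565,143),(545,532),(161,532)],.012),([(239,235),(467,235)],.012)]:
    q=[g(u,z) for u in L]; print([a[0].tolist() for a in q], np.mean([a[0] for a in q],0).round(1),np.mean([a[1] for a in q],0).round(4))
print("tip",g((357,402),.05))
E
```

```text
[ 0.61345489 -0.13380124  0.12831919] [-0.38  0.3   1.78 -0.    1.06  0.71]
[[-26.2, 104.3, 26.3], [27.6, 104.4, 26.2], [27.9, 104.3, -29.6], [-26.7, 104.2, -29.4]] [  0.7 104.3  -1.6] [ 0.6126 -0.1352  0.024 ]
[[-55.0, 116.3, 53.4], [53.8, 116.5, 53.2], [54.2, 116.3, -56.1], [-55.6, 116.1, -55.7]] [ -0.7 116.3  -1.3] [ 0.6123 -0.1339  0.012 ]
[[-30.2, 116.3, 29.6], [29.3, 116.4, 29.5]] [ -0.4 116.4  29.6] [ 0.6398 -0.1198  0.012 ]
tip (array([ 0.6, 78.3, -3.2]), array([ 0.611 , -0.1359,  0.05  ]))
```

```bash

python3 -m inch '[{"ax":0,"ay":0,"az":0,"x":-20,"y":0,"z":8,"hand":-1},{"ax":0,"ay":0,"az":0,"x":-34,"y":0,"z":14,"hand":-1},{"ax":0,"ay":0,"az":0,"x":-34,"y":0,"z":14,"hand":-1},{"ax":0,"ay":0,"az":0,"x":-34,"y":0,"z":14,"hand":-1},{"ax":0,"ay":0,"az":0,"x":-34,"y":0,"z":14,"hand":-1}]' 
python3 -m inch '[{"ax":0,"ay":0,"az":0,"x":-34,"y":0,"z":14,"hand":-1},{"ax":0,"ay":0,"az":0,"x":-34,"y":0,"z":14,"hand":-1},{"ax":0,"ay":0,"az":0,"x":-34,"y":0,"z":14,"hand":-1},{"ax":0,"ay":0,"az":0,"x":-34,"y":0,"z":14,"hand":-1},{"ax":0,"ay":0,"az":0,"x":-34,"y":0,"z":14,"hand":-1}]' 
python3 -m inch '[{"ax":0,"ay":0,"az":0,"x":-34,"y":0,"z":14,"hand":-1},{"ax":0,"ay":0,"az":0,"x":-34,"y":0,"z":14,"hand":-1},{"ax":0,"ay":0,"az":0,"x":-34,"y":0,"z":14,"hand":-1},{"ax":0,"ay":0,"az":0,"x":-17,"y":0,"z":5,"hand":-1},{"ax":0,"ay":0,"az":0,"x":0,"y":0,"z":0,"hand":-1}]' 
python3 -m inch '[{"ax":0,"ay":0,"az":0,"x":0,"y":0,"z":0,"hand":-1}]' 
cat >> h.py <<'E'
def ring(c,lo,hi,z,show=True):
    "blobs of an HSV range -> ellipse centre, tool offset of centre and size (mm)"
    hsv=cv2.cvtColor(c["img"],cv2.COLOR_RGB2HSV); m=cv2.inRange(hsv,np.array(lo),np.array(hi))
    if lo[0]<4: m|=cv2.inRange(hsv,np.array([172,lo[1],lo[2]]),np.array([180,hi[1],hi[2]]))
    m=cv2.morphologyEx(m,cv2.MORPH_CLOSE,np.ones((5,5)))
    for k in cv2.findContours(m,cv2.RETR_EXTERNAL,cv2.CHAIN_APPROX_NONE)[0]:
        if cv2.contourArea(k)<250: continue
        P=np.array([tool(c,p,z)[0][[0,2]] for p in k[:,0,:]]); s=P.max(0)-P.min(0)
        uv=(k[:,0,:].max(0)+k[:,0,:].min(0))/2
        print("px",uv,"tool xz centre",((P.max(0)+P.min(0))/2).round(1),"size",s.round(1),"world",w(c,uv,z).round(4))
E
python3 - <<'E'
from h import *
print(get_state()["eef_pos"].round(4)); c=shot("wrist","w8.png")
ring(c,(0,120,60),(14,255,255),.006)
E
```

```text
time: 8.3
eef_pos: [0.5958, 0.0357, 0.1247]
tcp_rot: [0.605, -0.368, 0.366, -0.604]
contact_force: [0.5, 0.7, -0.0]
opening: 1.0
time: 8.72
eef_pos: [0.5792, 0.2188, 0.1247]
tcp_rot: [0.606, -0.368, 0.366, -0.604]
contact_force: [0.7, -0.5, 0.2]
opening: 1.0
time: 9.13
eef_pos: [0.5652, 0.348, 0.1245]
tcp_rot: [0.606, -0.366, 0.364, -0.605]
contact_force: [-0.6, 0.0, 0.5]
opening: 0.999
time: 9.22
eef_pos: [0.5661, 0.345, 0.1246]
tcp_rot: [0.606, -0.367, 0.365, -0.604]
contact_force: [0.2, -0.3, -0.6]
opening: 0.998
[0.5661 0.345  0.1246]
px [298. 268.] tool xz centre [-20.5 -68. ] size [31.4 33.1] world [0.4969 0.3306 0.006 ]
px [541.5 241. ] tool xz centre [190.6 -43.9] size [61.4 60.4] world [0.6163 0.1557 0.006 ]
px [322. 187.] tool xz centre [0.2 4.8] size [32.1 31.6] world [0.5709 0.3459 0.006 ]
```

Red washer at px (322,187), 4.8 mm off in tool z; the orange one is at (298,268).

```bash

python3 -m inch '[{"ax":0,"ay":0,"az":0,"x":0,"y":25,"z":4.8,"hand":-1},{"ax":0,"ay":0,"az":0,"x":0,"y":30,"z":0,"hand":-1},{"ax":0,"ay":0,"az":0,"x":0,"y":30,"z":0,"hand":-1},{"ax":0,"ay":0,"az":0,"x":0,"y":20,"z":0,"hand":-1},{"ax":0,"ay":0,"az":0,"x":0,"y":0,"z":0,"hand":-1}]' 40
python3 -m inch '[{"ax":0,"ay":0,"az":0,"x":0,"y":0,"z":0,"hand":-1},{"ax":0,"ay":0,"az":0,"x":0,"y":0,"z":0,"hand":-1}]'
python3 - <<'E'
from h import *
print(np.mean([get_state()["eef_pos"] for _ in range(5)],0).round(4)); c=shot("wrist","w9.png")
ring(c,(0,120,60),(14,255,255),.006)
E
```

```text
time: 9.68
eef_pos: [0.568, 0.343, 0.015]
tcp_rot: [0.608, -0.37, 0.365, -0.601]
contact_force: [-1.6, 0.3, -0.7]
opening: 1.0
time: 9.85
eef_pos: [0.5731, 0.3462, 0.0231]
tcp_rot: [-0.604, 0.367, -0.367, 0.605]
contact_force: [0.2, 0.3, -0.1]
opening: 1.0
[0.5731 0.3462 0.0231]
px [618.  326.5] tool xz centre [177.5 -54. ] size [35.6 58.3] world [0.6069 0.1703 0.006 ]
px [318.5 250.5] tool xz centre [-0.7 -2.6] size [32.  32.8] world [0.5715 0.3463 0.006 ]
```

```bash

python3 -m inch '[{"ax":0,"ay":0,"az":0,"x":-0.5,"y":4,"z":-2,"hand":-1},{"ax":0,"ay":0,"az":0,"x":0,"y":4,"z":0,"hand":-1},{"ax":0,"ay":0,"az":0,"x":0,"y":3,"z":0,"hand":-1},{"ax":0,"ay":0,"az":0,"x":0,"y":0,"z":0,"hand":-1},{"ax":0,"ay":0,"az":0,"x":0,"y":0,"z":0,"hand":-1}]'
python3 -m inch '[{"ax":0,"ay":0,"az":0,"x":0,"y":0,"z":0,"hand":1},{"ax":0,"ay":0,"az":0,"x":0,"y":0,"z":0,"hand":1},{"ax":0,"ay":0,"az":0,"x":0,"y":0,"z":0,"hand":1},{"ax":0,"ay":0,"az":0,"x":0,"y":0,"z":0,"hand":1},{"ax":0,"ay":0,"az":0,"x":0,"y":0,"z":0,"hand":1}]' 40
python3 -m inch '[{"ax":0,"ay":0,"az":0,"x":0,"y":0,"z":0,"hand":1},{"ax":0,"ay":0,"az":0,"x":0,"y":0,"z":0,"hand":1},{"ax":0,"ay":0,"az":0,"x":0,"y":0,"z":0,"hand":1}]' 40
```

```text
time: 10.32
eef_pos: [0.5696, 0.3463, 0.0105]
tcp_rot: [0.605, -0.367, 0.366, -0.605]
contact_force: [-0.5, 0.5, -0.4]
opening: 0.996
time: 10.73
eef_pos: [0.5703, 0.3465, 0.0113]
tcp_rot: [-0.604, 0.366, -0.367, 0.605]
contact_force: [0.1, -1.1, 0.3]
opening: 0.361
time: 10.98
eef_pos: [0.5703, 0.3465, 0.0112]
tcp_rot: [-0.604, 0.366, -0.367, 0.605]
contact_force: [-0.7, -0.1, 2.6]
opening: 0.361
```

```bash

python3 -m inch '[{"ax":0,"ay":0,"az":0,"x":0,"y":-8,"z":0,"hand":1},{"ax":0,"ay":0,"az":0,"x":0,"y":-20,"z":0,"hand":1},{"ax":0,"ay":0,"az":0,"x":0,"y":-30,"z":0,"hand":1},{"ax":0,"ay":0,"az":0,"x":0,"y":-30,"z":0,"hand":1},{"ax":0,"ay":0,"az":0,"x":0,"y":-22,"z":0,"hand":1}]' 
python3 -m inch '[{"ax":0,"ay":0,"az":0,"x":0,"y":0,"z":0,"hand":1},{"ax":0,"ay":0,"az":0,"x":0,"y":0,"z":0,"hand":1},{"ax":0,"ay":0,"az":0,"x":0,"y":0,"z":0,"hand":1}]' 
python3 - <<'E'
from h import *
z=get_state()["eef_pos"][2]; c=shot("wrist","w10.png")
ring(c,(0,120,60),(14,255,255),z-.0052)
cv2.imwrite("pics/w10c.png",cv2.resize(c["img"][...,::-1][100:340,160:480],None,fx=2,fy=2))
E
```

```text
time: 11.4
eef_pos: [0.5703, 0.3466, 0.1234]
tcp_rot: [-0.604, 0.366, -0.367, 0.605]
contact_force: [1.0, 0.4, 0.7]
opening: 0.362
time: 11.65
eef_pos: [0.569, 0.346, 0.1196]
tcp_rot: [0.605, -0.367, 0.366, -0.604]
contact_force: [-0.2, 0.5, -0.5]
opening: 0.359
px [319.5 257.5] tool xz centre [-0.5  0.6] size [32.1 34.8] world [0.5696 0.3466 0.1144]
px [544.  246.5] tool xz centre [106.8   5.6] size [34.3 33.9] world [0.6232 0.2544 0.1144]
```

View pics/w10c.png

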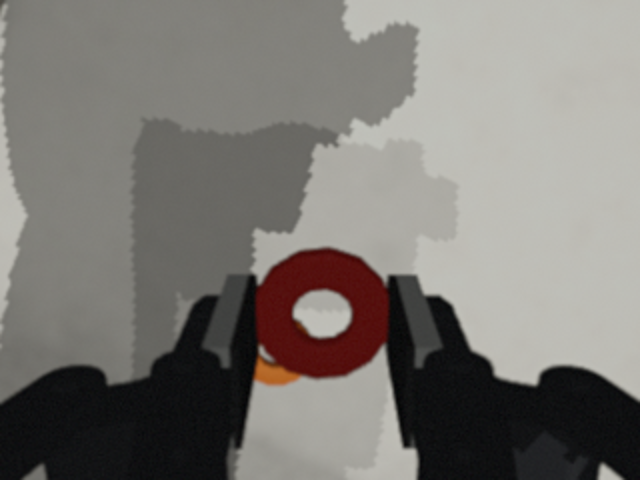

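Washer held flat, hole at about px (321,257), centre about 0.7 mm off in tool z. Carrying it to 60 mm short of the shaft, so the shaft stays visible.

```bash

python3 -m inch '[{"ax":0,"ay":0,"az":0,"x":20,"y":0,"z":-10,"hand":1},{"ax":0,"ay":0,"az":0,"x":34,"y":0,"z":-18,"hand":1},{"ax":0,"ay":0,"az":0,"x":34,"y":0,"z":-18,"hand":1},{"ax":0,"ay":0,"az":0,"x":34,"y":0,"z":-18,"hand":1},{"ax":0,"ay":0,"az":0,"x":34,"y":0,"z":-18,"hand":1}]' 
python3 -m inch '[{"ax":0,"ay":0,"az":0,"x":34,"y":0,"z":-18,"hand":1},{"ax":0,"ay":0,"az":0,"x":34,"y":0,"z":-18,"hand":1},{"ax":0,"ay":0,"az":0,"x":34,"y":0,"z":-18,"hand":1},{"ax":0,"ay":0,"az":0,"x":34,"y":0,"z":-18,"hand":1},{"ax":0,"ay":0,"az":0,"x":34,"y":0,"z":-18,"hand":1}]' 
python3 -m inch '[{"ax":0,"ay":0,"az":0,"x":34,"y":0,"z":-18,"hand":1},{"ax":0,"ay":0,"az":0,"x":34,"y":0,"z":-18,"hand":1},{"ax":0,"ay":0,"az":0,"x":34,"y":0,"z":-18,"hand":1},{"ax":0,"ay":0,"az":0,"x":18,"y":0,"z":-17,"hand":1},{"ax":0,"ay":0,"az":0,"x":0,"y":0,"z":0,"hand":1}]' 
python3 -m inch '[{"ax":0,"ay":0,"az":0,"x":0,"y":0,"z":0,"hand":1},{"ax":0,"ay":0,"az":0,"x":0,"y":0,"z":0,"hand":1}]' 
python3 - <<'E'
from h import *
c=shot("wrist","w11.png"); z=c["T"][2,3]; print(get_state()["eef_pos"].round(4))
cv2.imwrite("pics/w11c.png",cv2.resize(c["img"][...,::-1][60:320,180:460],None,fx=2.2,fy=2.2,interpolation=cv2.INTER_CUBIC))
E
```

```text
time: 12.12
eef_pos: [0.5676, 0.1685, 0.1183]
tcp_rot: [0.606, -0.367, 0.365, -0.604]
contact_force: [0.5, -0.3, -0.4]
opening: 0.361
time: 12.53
eef_pos: [0.5664, -0.0237, 0.1186]
tcp_rot: [0.605, -0.368, 0.365, -0.604]
contact_force: [1.0, 0.2, 0.2]
opening: 0.36
time: 12.95
eef_pos: [0.5589, -0.1656, 0.1187]
tcp_rot: [0.604, -0.369, 0.367, -0.603]
contact_force: [-0.4, 0.2, 0.2]
opening: 0.364
time: 13.12
eef_pos: [0.5598, -0.1606, 0.1191]
tcp_rot: [-0.605, 0.368, -0.365, 0.605]
contact_force: [0.2, 0.3, -0.0]
opening: 0.359
[ 0.5601 -0.1602  0.1194]
```

View pics/w11c.png

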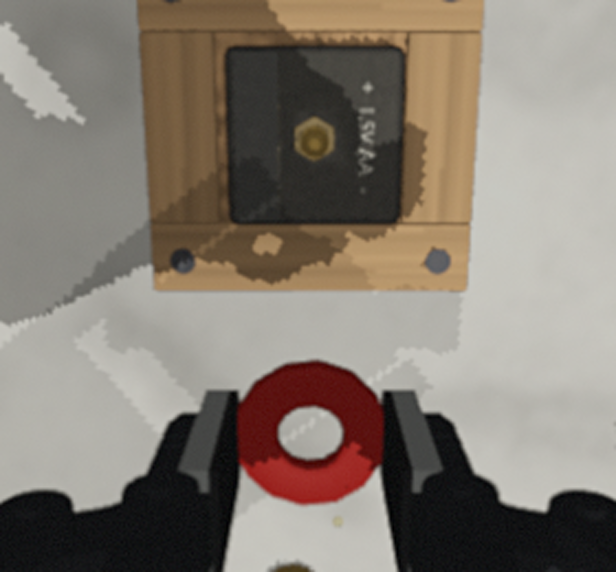

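Here the shaft is seen end-on: tip at crop (315,143), washer hole centre at (311,433).

```bash
python3 - <<'E'
from h import *
c=last("wrist"); g=lambda u,z: tool(c,(180+u[0]/2.2,60+u[1]/2.2),z)
print("tip",g((315,142),.049),"base",g((315,140),.030))
q=[g(u,.024) for u in [(226,46),(407,46),(402,222),(230,222)]]; print("case",[a[0].tolist() for a in q],np.mean([a[1] for a in q],0),np.mean([a[0] for a in q],0))
z=get_state()["eef_pos"][2]-.0052
print("hole",g((311,433),z),"outer",g((311,432),z))
E
```

```text
tip (array([ 2.1, 70.3, 56.9]), array([ 0.6114, -0.1356,  0.049 ])) base (array([ 2.3, 89.3, 56.3]), array([ 0.6108, -0.136 ,  0.03  ]))
case [[-24.7, 95.3, 84.0], [30.2, 95.2, 83.9], [30.4, 95.3, 29.9], [-25.1, 95.4, 30.0]] [ 0.6116 -0.1361  0.024 ] [ 2.7  95.3  56.95]
hole (array([0.9, 5.2, 0.8]), array([ 0.5611, -0.1606,  0.1142])) outer (array([0.9, 5.2, 1. ]), array([ 0.5614, -0.1605,  0.1142]))
```

```bash

python3 -m inch '[{"ax":0,"ay":0,"az":0,"x":1.4,"y":0,"z":20,"hand":1},{"ax":0,"ay":0,"az":0,"x":0,"y":0,"z":20,"hand":1},{"ax":0,"ay":0,"az":0,"x":0,"y":0,"z":16,"hand":1},{"ax":0,"ay":0,"az":0,"x":0,"y":15,"z":0,"hand":1},{"ax":0,"ay":0,"az":0,"x":0,"y":15,"z":0,"hand":1}]' 
python3 -m inch '[{"ax":0,"ay":0,"az":0,"x":0,"y":10,"z":0,"hand":1},{"ax":0,"ay":0,"az":0,"x":0,"y":6,"z":0,"hand":1},{"ax":0,"ay":0,"az":0,"x":0,"y":0,"z":0,"hand":1},{"ax":0,"ay":0,"az":0,"x":0,"y":0,"z":0,"hand":1},{"ax":0,"ay":0,"az":0,"x":0,"y":0,"z":0,"hand":1}]' 
python3 - <<'E'
from h import *
print(get_state()["eef_pos"].round(4)); shot("wrist","w12.png")
E
python3 -m inch '[{"ax":0,"ay":0,"az":0,"x":0,"y":8,"z":0,"hand":1},{"ax":0,"ay":0,"az":0,"x":0,"y":8,"z":0,"hand":1},{"ax":0,"ay":0,"az":0,"x":0,"y":0,"z":0,"hand":1},{"ax":0,"ay":0,"az":0,"x":0,"y":0,"z":0,"hand":1}]' 
```

```text
time: 13.58
eef_pos: [0.6128, -0.1346, 0.0913]
tcp_rot: [-0.605, 0.365, -0.366, 0.606]
contact_force: [1.1, -0.1, -0.3]
opening: 0.361
time: 14.0
eef_pos: [0.6115, -0.1369, 0.0756]
tcp_rot: [-0.605, 0.366, -0.367, 0.605]
contact_force: [-0.1, -0.0, 0.4]
opening: 0.363
[ 0.6115 -0.1369  0.0756]
time: 14.38
eef_pos: [0.6102, -0.1366, 0.0575]
tcp_rot: [0.605, -0.367, 0.366, -0.604]
contact_force: [0.3, -0.3, 0.3]
opening: 0.359
```

```bash

python3 -m inch '[{"ax":0,"ay":0,"az":0,"x":0,"y":7,"z":0,"hand":1},{"ax":0,"ay":0,"az":0,"x":0,"y":7,"z":0,"hand":1},{"ax":0,"ay":0,"az":0,"x":0,"y":4,"z":0,"hand":1},{"ax":0,"ay":0,"az":0,"x":0,"y":0,"z":0,"hand":1},{"ax":0,"ay":0,"az":0,"x":0,"y":0,"z":0,"hand":1}]'
python3 -m inch '[{"ax":0,"ay":0,"az":0,"x":0,"y":1.5,"z":0,"hand":1},{"ax":0,"ay":0,"az":0,"x":0,"y":0,"z":0,"hand":1},{"ax":0,"ay":0,"az":0,"x":0,"y":0,"z":0,"hand":1}]'
```

```text
time: 14.8
eef_pos: [0.6106, -0.1366, 0.04]
tcp_rot: [0.605, -0.367, 0.366, -0.605]
contact_force: [-0.8, 0.5, -0.9]
opening: 0.36
time: 15.05
eef_pos: [0.6112, -0.1369, 0.0394]
tcp_rot: [-0.605, 0.366, -0.367, 0.605]
contact_force: [0.7, -0.2, -0.1]
opening: 0.359
```

```bash

python3 -m inch '[{"ax":0,"ay":0,"az":0,"x":0,"y":1.5,"z":0,"hand":1},{"ax":0,"ay":0,"az":0,"x":0,"y":1.5,"z":0,"hand":1},{"ax":0,"ay":0,"az":0,"x":0,"y":0,"z":0,"hand":1},{"ax":0,"ay":0,"az":0,"x":0,"y":0,"z":0,"hand":1}]'
python3 -m inch '[{"ax":0,"ay":0,"az":0,"x":0,"y":0,"z":0,"hand":-0.4},{"ax":0,"ay":0,"az":0,"x":0,"y":0,"z":0,"hand":-1},{"ax":0,"ay":0,"az":0,"x":0,"y":0,"z":0,"hand":-1},{"ax":0,"ay":0,"az":0,"x":0,"y":0,"z":0,"hand":-1},{"ax":0,"ay":0,"az":0,"x":0,"y":0,"z":0,"hand":-1}]'
python3 -m inch '[{"ax":0,"ay":0,"az":0,"x":0,"y":-10,"z":0,"hand":-1},{"ax":0,"ay":0,"az":0,"x":0,"y":-20,"z":0,"hand":-1},{"ax":0,"ay":0,"az":0,"x":0,"y":-30,"z":0,"hand":-1},{"ax":0,"ay":0,"az":0,"x":0,"y":-24,"z":0,"hand":-1},{"ax":0,"ay":0,"az":0,"x":0,"y":0,"z":0,"hand":-1}]'
python3 -m inch '[{"ax":0,"ay":0,"az":0,"x":0,"y":0,"z":0,"hand":-1},{"ax":0,"ay":0,"az":0,"x":0,"y":0,"z":0,"hand":-1}]'
python3 - <<'E'
from h import *
print(get_state()["eef_pos"].round(4)); c=shot("wrist","w13.png")
ring(c,(0,150,40),(8,255,255),.030)
print(px(c,[.6115,-.136,.05]),px(c,[.6115,-.136,.03]))
E
```

```text
time: 15.38
eef_pos: [0.6109, -0.1368, 0.036]
tcp_rot: [0.605, -0.367, 0.366, -0.605]
contact_force: [-0.1, 0.2, 0.1]
opening: 0.361
time: 15.8
eef_pos: [0.611, -0.1368, 0.0363]
tcp_rot: [-0.605, 0.367, -0.367, 0.605]
contact_force: [-0.1, 0.6, 0.6]
opening: 1.002
time: 16.22
eef_pos: [0.6148, -0.1382, 0.1278]
tcp_rot: [-0.604, 0.362, -0.371, 0.605]
contact_force: [1.4, -0.5, 0.9]
opening: 0.997
time: 16.38
eef_pos: [0.6107, -0.1367, 0.1202]
tcp_rot: [0.605, -0.367, 0.366, -0.605]
contact_force: [-0.7, -0.3, -0.4]
opening: 0.997
[ 0.6107 -0.1367  0.1202]
px [321. 202.] tool xz centre [1.1 1.5] size [33.2 33.2] world [ 0.6122 -0.1365  0.03  ]
[319.8732962 211.5244282] [319.94072387 202.45218593]
```

Washer is on the shaft, concentric within about 1 mm. Next the dark dial.

```bash

python3 -m inch '[{"ax":0,"ay":0,"az":0,"x":-20,"y":0,"z":11,"hand":-1},{"ax":0,"ay":0,"az":0,"x":-32,"y":0,"z":17.5,"hand":-1},{"ax":0,"ay":0,"az":0,"x":-32,"y":0,"z":17.5,"hand":-1},{"ax":0,"ay":0,"az":0,"x":-32,"y":0,"z":17.5,"hand":-1},{"ax":0,"ay":0,"az":0,"x":-32,"y":0,"z":17.5,"hand":-1}]'
python3 -m inch '[{"ax":0,"ay":0,"az":0,"x":-32,"y":0,"z":17.5,"hand":-1},{"ax":0,"ay":0,"az":0,"x":-32,"y":0,"z":17.5,"hand":-1},{"ax":0,"ay":0,"az":0,"x":-30,"y":0,"z":16,"hand":-1},{"ax":0,"ay":0,"az":0,"x":-14,"y":0,"z":7.5,"hand":-1},{"ax":0,"ay":0,"az":0,"x":0,"y":0,"z":0,"hand":-1}]'
python3 -m inch '[{"ax":0,"ay":0,"az":0,"x":0,"y":0,"z":0,"hand":-1},{"ax":0,"ay":0,"az":0,"x":0,"y":0,"z":0,"hand":-1}]'
python3 - <<'E'
from h import *
print(get_state()["eef_pos"].round(4)); c=shot("wrist","w14.png")
ring(c,(0,80,20),(14,255,255),.008)
E
```

```text
time: 16.85
eef_pos: [0.613, 0.0334, 0.1182]
tcp_rot: [0.605, -0.368, 0.366, -0.604]
contact_force: [0.4, -0.8, 0.5]
opening: 1.002
time: 17.27
eef_pos: [0.6147, 0.1582, 0.1182]
tcp_rot: [0.606, -0.366, 0.364, -0.605]
contact_force: [-0.1, -0.9, 0.6]
opening: 1.003
time: 17.43
eef_pos: [0.6157, 0.1539, 0.119]
tcp_rot: [0.605, -0.367, 0.366, -0.604]
contact_force: [0.3, -0.1, -0.4]
opening: 1.003
[0.6157 0.1539 0.119 ]
px [612. 346.] tool xz centre [ 280.1 -151.2] size [36.4 30. ] world [ 0.6113 -0.165   0.008 ]
px [ 69.5 223. ] tool xz centre [-208.3  -24. ] size [35.  31.9] world [0.4987 0.3271 0.008 ]
px [319.  192.5] tool xz centre [-1.5  1.5] size [61.2 61. ] world [0.6173 0.1559 0.008 ]
```

```bash

python3 -m inch '[{"ax":0,"ay":0,"az":0,"x":-1.5,"y":15,"z":1.5,"hand":-1},{"ax":0,"ay":0,"az":0,"x":0,"y":25,"z":0,"hand":-1},{"ax":0,"ay":0,"az":0,"x":0,"y":25,"z":0,"hand":-1},{"ax":0,"ay":0,"az":0,"x":0,"y":17,"z":0,"hand":-1},{"ax":0,"ay":0,"az":0,"x":0,"y":8,"z":0,"hand":-1}]'
python3 -m inch '[{"ax":0,"ay":0,"az":0,"x":0,"y":3,"z":0,"hand":-1},{"ax":0,"ay":0,"az":0,"x":0,"y":0,"z":0,"hand":-1},{"ax":0,"ay":0,"az":0,"x":0,"y":0,"z":0,"hand":-1},{"ax":0,"ay":0,"az":0,"x":0,"y":0,"z":0,"hand":-1}]'
python3 - <<'E'
from h import *
print(get_state()["eef_pos"].round(4)); c=shot("wrist","w15.png")
ring(c,(0,80,20),(14,255,255),.008)
E
```

```text
time: 17.9
eef_pos: [0.6144, 0.1552, 0.0257]
tcp_rot: [0.606, -0.369, 0.365, -0.603]
contact_force: [-0.7, -0.4, -0.5]
opening: 1.002
time: 18.23
eef_pos: [0.6182, 0.1566, 0.0288]
tcp_rot: [-0.604, 0.366, -0.368, 0.605]
contact_force: [-1.1, -0.7, 0.1]
opening: 1.0
[0.6182 0.1566 0.0288]
px [320.  244.5] tool xz centre [ 0.2 -1.6] size [61.3 62.6] world [0.6184 0.1567 0.008 ]
```

```bash

python3 -m inch '[{"ax":0,"ay":0,"az":0,"x":0,"y":7,"z":-1,"hand":-1},{"ax":0,"ay":0,"az":0,"x":0,"y":6,"z":0,"hand":-1},{"ax":0,"ay":0,"az":0,"x":0,"y":4,"z":0,"hand":-1},{"ax":0,"ay":0,"az":0,"x":0,"y":3,"z":0,"hand":-1},{"ax":0,"ay":0,"az":0,"x":0,"y":0,"z":0,"hand":-1}]'
python3 -m inch '[{"ax":0,"ay":0,"az":0,"x":0,"y":0,"z":0,"hand":-1},{"ax":0,"ay":0,"az":0,"x":0,"y":0,"z":0,"hand":1},{"ax":0,"ay":0,"az":0,"x":0,"y":0,"z":0,"hand":1},{"ax":0,"ay":0,"az":0,"x":0,"y":0,"z":0,"hand":1},{"ax":0,"ay":0,"az":0,"x":0,"y":0,"z":0,"hand":1}]' 40
python3 -m inch '[{"ax":0,"ay":0,"az":0,"x":0,"y":0,"z":0,"hand":1},{"ax":0,"ay":0,"az":0,"x":0,"y":0,"z":0,"hand":1},{"ax":0,"ay":0,"az":0,"x":0,"y":0,"z":0,"hand":1}]'
```

```text
time: 18.7
eef_pos: [0.6151, 0.1562, 0.0059]
tcp_rot: [0.605, -0.367, 0.366, -0.604]
contact_force: [-0.0, 0.2, 0.3]
opening: 0.999
time: 19.12
eef_pos: [0.6169, 0.1563, 0.0085]
tcp_rot: [-0.604, 0.366, -0.367, 0.605]
contact_force: [-1.5, 0.5, 4.3]
opening: 0.722
time: 19.37
eef_pos: [0.6169, 0.1564, 0.0084]
tcp_rot: [-0.604, 0.366, -0.367, 0.605]
contact_force: [-0.4, -0.1, 6.2]
opening: 0.723
```

```bash

python3 -m inch '[{"ax":0,"ay":0,"az":0,"x":0,"y":-8,"z":0,"hand":1},{"ax":0,"ay":0,"az":0,"x":0,"y":-20,"z":0,"hand":1},{"ax":0,"ay":0,"az":0,"x":0,"y":-30,"z":0,"hand":1},{"ax":0,"ay":0,"az":0,"x":0,"y":-30,"z":0,"hand":1},{"ax":0,"ay":0,"az":0,"x":0,"y":-22,"z":0,"hand":1}]' 
python3 -m inch '[{"ax":0,"ay":0,"az":0,"x":0,"y":0,"z":0,"hand":1},{"ax":0,"ay":0,"az":0,"x":0,"y":0,"z":0,"hand":1},{"ax":0,"ay":0,"az":0,"x":0,"y":0,"z":0,"hand":1}]' 
python3 - <<'E'
from h import *
s=get_state(); z=s["eef_pos"][2]; c=shot("wrist","w16.png"); print(s["eef_pos"])
ring(c,(0,80,20),(14,255,255),z-.0004)
r=R.from_quat(s["tcp_rot"]); print("to shaft",r.inv().apply(np.array([.6117,-.1362,z])-s["eef_pos"])*1000)
E
```

```text
time: 19.78
eef_pos: [0.6164, 0.1563, 0.1195]
tcp_rot: [-0.604, 0.366, -0.367, 0.605]
contact_force: [0.8, 0.5, -0.8]
opening: 0.72
time: 20.03
eef_pos: [0.6149, 0.1561, 0.1157]
tcp_rot: [0.605, -0.367, 0.366, -0.604]
contact_force: [-1.0, -0.4, -0.5]
opening: 0.72
[0.61494897 0.15611407 0.11574838]
px [612.5 355.5] tool xz centre [154.8 -56. ] size [23.1 25.9] world [ 0.6369 -0.0073  0.1153]
px [ 69.5 224.5] tool xz centre [-113.   19.] size [19.2 17.9] world [0.5794 0.265  0.1153]
px [321.  259.5] tool xz centre [0.4 0.5] size [61.9 63.2] world [0.6171 0.1567 0.1153]
to shaft [ 2.57671686e+02  8.55283613e-02 -1.38070155e+02]
```

```bash

python3 -m inch '[{"ax":0,"ay":0,"az":0,"x":17,"y":0,"z":-9,"hand":1},{"ax":0,"ay":0,"az":0,"x":32,"y":0,"z":-17.5,"hand":1},{"ax":0,"ay":0,"az":0,"x":32,"y":0,"z":-17.5,"hand":1},{"ax":0,"ay":0,"az":0,"x":32,"y":0,"z":-17.5,"hand":1},{"ax":0,"ay":0,"az":0,"x":32,"y":0,"z":-17.5,"hand":1}]'
python3 -m inch '[{"ax":0,"ay":0,"az":0,"x":32,"y":0,"z":-17,"hand":1},{"ax":0,"ay":0,"az":0,"x":32,"y":0,"z":-17,"hand":1},{"ax":0,"ay":0,"az":0,"x":30,"y":0,"z":-16,"hand":1},{"ax":0,"ay":0,"az":0,"x":18.3,"y":0,"z":-9.6,"hand":1},{"ax":0,"ay":0,"az":0,"x":0,"y":0,"z":0,"hand":1}]'
python3 -m inch '[{"ax":0,"ay":0,"az":0,"x":0,"y":15,"z":0,"hand":1},{"ax":0,"ay":0,"az":0,"x":0,"y":12,"z":0,"hand":1},{"ax":0,"ay":0,"az":0,"x":0,"y":8,"z":0,"hand":1},{"ax":0,"ay":0,"az":0,"x":0,"y":5,"z":0,"hand":1},{"ax":0,"ay":0,"az":0,"x":0,"y":0,"z":0,"hand":1}]'
python3 -m inch '[{"ax":0,"ay":0,"az":0,"x":0,"y":0,"z":0,"hand":1},{"ax":0,"ay":0,"az":0,"x":0,"y":0,"z":0,"hand":1},{"ax":0,"ay":0,"az":0,"x":0,"y":0,"z":0,"hand":1}]'
python3 - <<'E'
from h import *
s=get_state(); z=s["eef_pos"][2]; c=shot("wrist","w17.png"); print(s["eef_pos"])
ring(c,(0,80,20),(14,255,255),z-.0004)
r=R.from_quat(s["tcp_rot"]); print("to shaft",r.inv().apply(np.array([.6117,-.1362,z])-s["eef_pos"])*1000)
cv2.imwrite("pics/w17c.png",cv2.resize(c["img"][...,::-1][200:320,240:400],None,fx=4,fy=4,interpolation=cv2.INTER_CUBIC))
E
```

```text
time: 20.5
eef_pos: [0.6113, -0.01, 0.1146]
tcp_rot: [0.605, -0.368, 0.365, -0.604]
contact_force: [1.2, 0.0, -0.5]
opening: 0.721
time: 20.92
eef_pos: [0.6109, -0.14, 0.1149]
tcp_rot: [0.604, -0.369, 0.367, -0.603]
contact_force: [0.1, 0.5, -1.2]
opening: 0.721
time: 21.33
eef_pos: [0.6107, -0.1346, 0.0745]
tcp_rot: [0.605, -0.368, 0.365, -0.605]
contact_force: [-0.9, 0.0, -0.7]
opening: 0.72
time: 21.58
eef_pos: [0.6128, -0.1359, 0.0781]
tcp_rot: [-0.605, 0.366, -0.367, 0.605]
contact_force: [0.8, 1.0, -0.3]
opening: 0.725
[ 0.61277216 -0.13594166  0.07811441]
px [320.  258.5] tool xz centre [0.4 0.7] size [62.4 63. ] world [ 0.6151 -0.1347  0.0777]
to shaft [-0.26728684 -0.00140976 -1.06996714]
```

```bash

python3 -m inch '[{"ax":0,"ay":0,"az":0,"x":-0.5,"y":7,"z":-1.5,"hand":1},{"ax":0,"ay":0,"az":0,"x":0,"y":8,"z":0,"hand":1},{"ax":0,"ay":0,"az":0,"x":0,"y":6,"z":0,"hand":1},{"ax":0,"ay":0,"az":0,"x":0,"y":0,"z":0,"hand":1},{"ax":0,"ay":0,"az":0,"x":0,"y":0,"z":0,"hand":1}]'
python3 -m inch '[{"ax":0,"ay":0,"az":0,"x":0,"y":4,"z":0,"hand":1},{"ax":0,"ay":0,"az":0,"x":0,"y":2,"z":0,"hand":1},{"ax":0,"ay":0,"az":0,"x":0,"y":0,"z":0,"hand":1},{"ax":0,"ay":0,"az":0,"x":0,"y":0,"z":0,"hand":1}]'
```

```text
time: 22.05
eef_pos: [0.6099, -0.136, 0.055]
tcp_rot: [0.605, -0.367, 0.366, -0.605]
contact_force: [0.6, -0.4, 0.1]
opening: 0.72
time: 22.38
eef_pos: [0.6106, -0.1362, 0.0501]
tcp_rot: [0.605, -0.367, 0.366, -0.605]
contact_force: [0.1, 0.1, -0.6]
opening: 0.719
```

```bash
python3 - <<'E'
from h import *
print(get_state()["eef_pos"],get_state()["contact_force"])
c=shot("wrist")
im=c["img"][220:300,270:370]; hsv=cv2.cvtColor(im,cv2.COLOR_RGB2HSV)
# hole content: coarse map of hue/val
print(cv2.resize(hsv,(20,16),interpolation=cv2.INTER_AREA)[...,2])
E
```

```text
[ 0.6105565  -0.13621348  0.05009806] [ 0.08152929  0.1130905  -0.58830275]
[[ 58  57  56  70  89  51  50  49  49  49  50  52  52  53  54  67  60  54
   53  58]
 [ 56  55  52  51  60  49  49  49  49  50  52  53  53  54  54  54  53  52
   52  55]
 [ 53  52  50  49  49  48  49  51  51  53  53  54  54  54  53  52  51  53
   53  53]
 [ 51  50  49  48  49  50  51  52  53  54  54  54  53  52  51  52  53  53
   54  65]
 [ 68  48  48  49  51  52  53  54  54  54  54  52  51  51  52  53  54  54
   54  81]
 [ 48  49  50  51  52  53  54  54  54  52  50  51  52  53  54  54  54  54
   54  55]
 [ 50  51  52  53  54  55  54  52  66  81  86  77  56  53  54  54  54  55
   55  55]
 [ 51  52  53  54  53  53  51  73  94  97  96 110  97  54  54  54  55  55
   55  55]
 [ 53  54  53  52  52  51  51  86  97 104  99 114 106  66  59  55  55  55
   56  56]
 [ 53  52  52  51  51  52  52  59 102 108 113 106  82  76 101  80  59  71
   58  67]
 [ 52  51  51  52  52  53  53  52  52  73  76  62  49  92 103 104 102 103
   99 103]
 [ 51  51  53  77  62  74  85  93  72  52  50  60  89 103 104 103 102 102
  100  97]
 [ 61  70  82  96  97  97  99 100 102 100  99 102 103 103 102 102 100  97
   94  93]
 [ 89 106  95  96  97  99 100 101 101 102 103 103 101 101 100  97  94  93
   93 107]
 [153 134  96  98  99 100 100 101 102 102 101 100 100  97  94  92  92  94
   96 114]
 [104  95  98  99  99 101 101 101 100 100  99  96  94  92  92  94  96  97
   96  97]]
```

Dial's underside is already below the shaft's top with no contact force, so the shaft is inside the hole. Lowering to the washer.

```bash

python3 -m inch '[{"ax":0,"ay":0,"az":0,"x":0,"y":4,"z":0,"hand":1},{"ax":0,"ay":0,"az":0,"x":0,"y":3,"z":0,"hand":1},{"ax":0,"ay":0,"az":0,"x":0,"y":2,"z":0,"hand":1},{"ax":0,"ay":0,"az":0,"x":0,"y":0,"z":0,"hand":1},{"ax":0,"ay":0,"az":0,"x":0,"y":0,"z":0,"hand":1}]'
python3 -m inch '[{"ax":0,"ay":0,"az":0,"x":0,"y":1.5,"z":0,"hand":1},{"ax":0,"ay":0,"az":0,"x":0,"y":0,"z":0,"hand":1},{"ax":0,"ay":0,"az":0,"x":0,"y":0,"z":0,"hand":1}]'
```

```text
time: 22.85
eef_pos: [0.6104, -0.1362, 0.0408]
tcp_rot: [0.605, -0.367, 0.366, -0.605]
contact_force: [0.1, -0.2, -0.1]
opening: 0.722
time: 23.1
eef_pos: [0.6106, -0.1362, 0.0397]
tcp_rot: [0.605, -0.367, 0.367, -0.605]
contact_force: [0.4, -0.3, -0.4]
opening: 0.721
```

```bash

python3 -m inch '[{"ax":0,"ay":0,"az":0,"x":0,"y":0.7,"z":0,"hand":1},{"ax":0,"ay":0,"az":0,"x":0,"y":0,"z":0,"hand":1},{"ax":0,"ay":0,"az":0,"x":0,"y":0,"z":0,"hand":-1},{"ax":0,"ay":0,"az":0,"x":0,"y":0,"z":0,"hand":-1},{"ax":0,"ay":0,"az":0,"x":0,"y":0,"z":0,"hand":-1}]'
python3 -m inch '[{"ax":0,"ay":0,"az":0,"x":0,"y":0,"z":0,"hand":-1},{"ax":0,"ay":0,"az":0,"x":0,"y":-10,"z":0,"hand":-1},{"ax":0,"ay":0,"az":0,"x":0,"y":-20,"z":0,"hand":-1},{"ax":0,"ay":0,"az":0,"x":0,"y":-30,"z":0,"hand":-1},{"ax":0,"ay":0,"az":0,"x":0,"y":-22,"z":0,"hand":-1}]'
python3 -m inch '[{"ax":0,"ay":0,"az":0,"x":0,"y":0,"z":0,"hand":-1},{"ax":0,"ay":0,"az":0,"x":0,"y":0,"z":0,"hand":-1},{"ax":0,"ay":0,"az":0,"x":0,"y":0,"z":0,"hand":-1}]'
python3 - <<'E'
from h import *
print(get_state()["eef_pos"].round(4)); c=shot("wrist","w18.png")
cv2.imwrite("pics/w18c.png",cv2.resize(c["img"][...,::-1][120:300,200:440],None,fx=3,fy=3,interpolation=cv2.INTER_CUBIC))
print(px(c,[.6117,-.1362,.05]),px(c,[.6117,-.1362,.038]))
E
```

```text
time: 23.52
eef_pos: [0.6107, -0.1363, 0.0391]
tcp_rot: [-0.605, 0.367, -0.367, 0.605]
contact_force: [-0.4, -0.1, 0.4]
opening: 0.996
time: 23.93
eef_pos: [0.611, -0.1364, 0.1234]
tcp_rot: [-0.605, 0.366, -0.367, 0.605]
contact_force: [0.6, 0.0, 0.5]
opening: 0.998
time: 24.18
eef_pos: [0.6102, -0.1361, 0.1209]
tcp_rot: [0.605, -0.367, 0.366, -0.605]
contact_force: [-0.3, 1.3, -0.7]
opening: 1.0
[ 0.6102 -0.1361  0.1209]
[321.48556797 210.85864612] [321.44822307 205.27374542]
```

View pics/w18c.png

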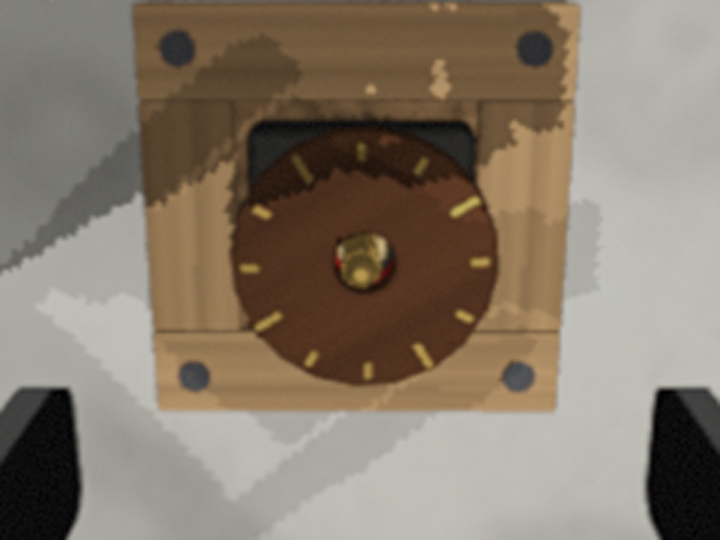

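Dial centre at crop (365,258), shaft tip at (362,273), red washer visible round the shaft: it lies flat and concentric. Now the collar.

```bash

python3 -m inch '[{"ax":0,"ay":0,"az":0,"x":-2,"y":0,"z":-20,"hand":-1},{"ax":0,"ay":0,"az":0,"x":-2,"y":0,"z":-35,"hand":-1},{"ax":0,"ay":0,"az":0,"x":-2,"y":0,"z":-35,"hand":-1},{"ax":0,"ay":0,"az":0,"x":-2,"y":0,"z":-35,"hand":-1},{"ax":0,"ay":0,"az":0,"x":-2,"y":0,"z":-35,"hand":-1}]'
python3 -m inch '[{"ax":0,"ay":0,"az":0,"x":-2,"y":0,"z":-17,"hand":-1},{"ax":0,"ay":0,"az":0,"x":0,"y":0,"z":0,"hand":-1},{"ax":0,"ay":0,"az":0,"x":0,"y":0,"z":0,"hand":-1},{"ax":0,"ay":0,"az":0,"x":0,"y":0,"z":0,"hand":-1}]'
python3 - <<'E'
from h import *
print(get_state()["eef_pos"].round(4),get_state()["qpos"].round(2)); c=shot("wrist","w19.png")
ring(c,(12,100,40),(35,255,255),.010)
E
```

```text
time: 24.65
eef_pos: [0.4617, -0.2009, 0.1191]
tcp_rot: [-0.605, 0.368, -0.365, 0.605]
contact_force: [-0.5, -0.5, 0.3]
opening: 1.0
time: 24.98
eef_pos: [0.4484, -0.2072, 0.1205]
tcp_rot: [-0.605, 0.367, -0.366, 0.605]
contact_force: [0.4, 0.4, -0.2]
opening: 1.001
[ 0.4484 -0.2072  0.1205] [-0.64  0.03  2.11  0.    1.01  0.45]
px [178.5 239. ] tool xz centre [-117.   -37.2] size [20.9 19.7] world [ 0.3618 -0.1208  0.01  ]
px [324. 204.] tool xz centre [ 2.8 -7.1] size [23.7 24.8] world [ 0.4438 -0.2127  0.01  ]
px [82.  65.5] tool xz centre [-172.4   97.1] size [64.1 61.2] world [ 0.4559 -0.0094  0.01  ]
px [335.5  11.5] tool xz centre [ 10.2 130.3] size [109.2  14.8] world [ 0.5689 -0.156   0.01  ]
```

```bash

python3 -m inch '[{"ax":0,"ay":0,"az":0,"x":2.8,"y":15,"z":-7.1,"hand":-1},{"ax":0,"ay":0,"az":0,"x":0,"y":25,"z":0,"hand":-1},{"ax":0,"ay":0,"az":0,"x":0,"y":24,"z":0,"hand":-1},{"ax":0,"ay":0,"az":0,"x":0,"y":15,"z":0,"hand":-1},{"ax":0,"ay":0,"az":0,"x":0,"y":8,"z":0,"hand":-1}]'
python3 -m inch '[{"ax":0,"ay":0,"az":0,"x":0,"y":3,"z":0,"hand":-1},{"ax":0,"ay":0,"az":0,"x":0,"y":0,"z":0,"hand":-1},{"ax":0,"ay":0,"az":0,"x":0,"y":0,"z":0,"hand":-1},{"ax":0,"ay":0,"az":0,"x":0,"y":0,"z":0,"hand":-1}]'
python3 - <<'E'
from h import *
print(get_state()["eef_pos"].round(4)); c=shot("wrist","w20.png")
ring(c,(12,100,40),(35,255,255),.010)
E
```

```text
time: 25.45
eef_pos: [0.4427, -0.2118, 0.0314]
tcp_rot: [-0.605, 0.368, -0.365, 0.605]
contact_force: [0.9, 0.6, -1.1]
opening: 1.001
time: 25.78
eef_pos: [0.4442, -0.2138, 0.0322]
tcp_rot: [0.605, -0.366, 0.367, -0.605]
contact_force: [-0.1, 0.2, 0.6]
opening: 0.997
[ 0.4442 -0.2138  0.0322]
px [ 94.5 295. ] tool xz centre [-127.7  -32.2] size [30.  21.3] world [ 0.3573 -0.1163  0.01  ]
px [318.5 242.5] tool xz centre [-0.8  0.4] size [23.5 26.6] world [ 0.4444 -0.2128  0.01  ]
px [ 6.  47.5] tool xz centre [-146.4   97. ] size [11.3 35.1] world [ 0.4635 -0.0406  0.01  ]
```

```bash

python3 -m inch '[{"ax":0,"ay":0,"az":0,"x":-0.5,"y":7,"z":0.5,"hand":-1},{"ax":0,"ay":0,"az":0,"x":0,"y":5,"z":0,"hand":-1},{"ax":0,"ay":0,"az":0,"x":0,"y":4,"z":0,"hand":-1},{"ax":0,"ay":0,"az":0,"x":0,"y":2,"z":0,"hand":-1},{"ax":0,"ay":0,"az":0,"x":0,"y":0,"z":0,"hand":-1}]'
python3 -m inch '[{"ax":0,"ay":0,"az":0,"x":0,"y":0,"z":0,"hand":-1},{"ax":0,"ay":0,"az":0,"x":0,"y":0,"z":0,"hand":1},{"ax":0,"ay":0,"az":0,"x":0,"y":0,"z":0,"hand":1},{"ax":0,"ay":0,"az":0,"x":0,"y":0,"z":0,"hand":1},{"ax":0,"ay":0,"az":0,"x":0,"y":0,"z":0,"hand":1}]' 40
python3 -m inch '[{"ax":0,"ay":0,"az":0,"x":0,"y":0,"z":0,"hand":1},{"ax":0,"ay":0,"az":0,"x":0,"y":0,"z":0,"hand":1},{"ax":0,"ay":0,"az":0,"x":0,"y":0,"z":0,"hand":1},{"ax":0,"ay":0,"az":0,"x":0,"y":0,"z":0,"hand":1}]'
```

```text
time: 26.25
eef_pos: [0.4427, -0.2122, 0.0121]
tcp_rot: [-0.605, 0.367, -0.366, 0.605]
contact_force: [-0.0, 0.4, -0.6]
opening: 1.003
time: 26.67
eef_pos: [0.4434, -0.2127, 0.0132]
tcp_rot: [0.605, -0.366, 0.367, -0.605]
contact_force: [0.5, -0.5, -0.0]
opening: 0.457
time: 27.0
eef_pos: [0.4436, -0.2127, 0.0134]
tcp_rot: [0.605, -0.366, 0.367, -0.605]
contact_force: [-0.2, -0.5, 2.3]
opening: 0.249
```

```bash

python3 -m inch '[{"ax":0,"ay":0,"az":0,"x":0,"y":-8,"z":0,"hand":1},{"ax":0,"ay":0,"az":0,"x":0,"y":-20,"z":0,"hand":1},{"ax":0,"ay":0,"az":0,"x":0,"y":-30,"z":0,"hand":1},{"ax":0,"ay":0,"az":0,"x":0,"y":-30,"z":0,"hand":1},{"ax":0,"ay":0,"az":0,"x":0,"y":-22,"z":0,"hand":1}]' 
python3 -m inch '[{"ax":0,"ay":0,"az":0,"x":0,"y":0,"z":20,"hand":1},{"ax":0,"ay":0,"az":0,"x":0,"y":0,"z":35,"hand":1},{"ax":0,"ay":0,"az":0,"x":0,"y":0,"z":35,"hand":1},{"ax":0,"ay":0,"az":0,"x":0,"y":0,"z":25,"hand":1},{"ax":0,"ay":0,"az":0,"x":0,"y":0,"z":12,"hand":1}]' 
python3 -m inch '[{"ax":0,"ay":0,"az":0,"x":0,"y":0,"z":0,"hand":1},{"ax":0,"ay":0,"az":0,"x":0,"y":0,"z":0,"hand":1},{"ax":0,"ay":0,"az":0,"x":0,"y":0,"z":0,"hand":1}]' 
python3 - <<'E'
from h import *
s=get_state(); z=s["eef_pos"][2]; c=shot("wrist","w21.png"); print(s["eef_pos"])
ring(c,(12,100,40),(35,255,255),z-.0034)
r=R.from_quat(s["tcp_rot"]); print("to shaft",r.inv().apply(np.array([.6116,-.136,z])-s["eef_pos"])*1000)
cv2.imwrite("pics/w21c.png",cv2.resize(c["img"][...,::-1][60:320,180:460],None,fx=2.2,fy=2.2,interpolation=cv2.INTER_CUBIC))
E
```

```text
time: 27.42
eef_pos: [0.4437, -0.2128, 0.1256]
tcp_rot: [0.605, -0.366, 0.367, -0.605]
contact_force: [0.6, -1.1, 0.2]
opening: 0.251
time: 27.83
eef_pos: [0.558, -0.1524, 0.1236]
tcp_rot: [-0.605, 0.366, -0.366, 0.605]
contact_force: [-0.1, -0.3, -1.1]
opening: 0.253
time: 28.08
eef_pos: [0.5547, -0.1541, 0.1226]
tcp_rot: [0.605, -0.367, 0.366, -0.604]
contact_force: [-0.1, -1.4, 0.1]
opening: 0.247
[ 0.55471087 -0.15407867  0.12256597]
px [320.5 258. ] tool xz centre [0.1 1.2] size [21.8 26.7] world [ 0.556  -0.1536  0.1192]
px [108.  216.5] tool xz centre [-96.4  21.2] size [34.9 33.3] world [ 0.5294 -0.0588  0.1192]
px [332.  111.5] tool xz centre [ 4.6 65.6] size [60.3 60.1] world [ 0.6164 -0.1275  0.1192]
to shaft [10.2578758  -0.08848656 58.80458761]
```

View pics/w21c.png

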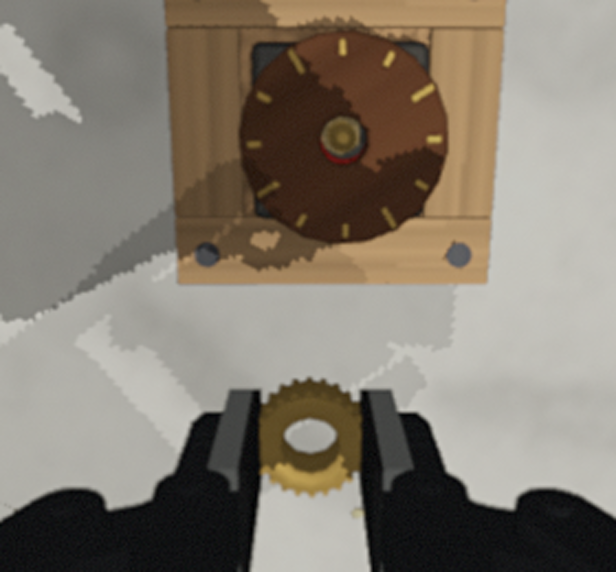

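Shaft tip at crop (343,136), collar's top hole centre at about (311,442).

```bash
python3 - <<'E'
from h import *
c=last("wrist"); g=lambda u,z: tool(c,(180+u[0]/2.2,60+u[1]/2.2),z)
for i in range(1):
  z=.1226-.0034
  print("tip",g((343,136),.049)); print("collar",g((311,442),z),g((311,495),z),g((260,440),z),g((362,440),z))
  print("dial",g((343,137),.038))
E
```

```text
tip (array([ 9.6, 73.6, 59. ]), array([ 0.6113, -0.1355,  0.049 ]))
collar (array([0.5, 3.4, 0.1]), array([ 0.5549, -0.1547,  0.1192])) (array([  0.5,   3.4, -12.7]), array([ 0.5436, -0.1605,  0.1192])) (array([-10.3,   3.4,   0.5]), array([ 0.5504, -0.1449,  0.1192])) (array([11.2,  3.4,  0.5]), array([ 0.5603, -0.164 ,  0.1192]))
dial (array([10.2, 84.6, 58.1]), array([ 0.6107, -0.1364,  0.038 ]))
```

```bash

python3 -m inch '[{"ax":0,"ay":0,"az":0,"x":3.4,"y":0,"z":20,"hand":1},{"ax":0,"ay":0,"az":0,"x":4,"y":0,"z":25,"hand":1},{"ax":0,"ay":0,"az":0,"x":2,"y":0,"z":14,"hand":1},{"ax":0,"ay":0,"az":0,"x":0,"y":12,"z":0,"hand":1},{"ax":0,"ay":0,"az":0,"x":0,"y":15,"z":0,"hand":1}]' 
python3 -m inch '[{"ax":0,"ay":0,"az":0,"x":0,"y":10,"z":0,"hand":1},{"ax":0,"ay":0,"az":0,"x":0,"y":6,"z":0,"hand":1},{"ax":0,"ay":0,"az":0,"x":0,"y":3,"z":0,"hand":1},{"ax":0,"ay":0,"az":0,"x":0,"y":0,"z":0,"hand":1},{"ax":0,"ay":0,"az":0,"x":0,"y":0,"z":0,"hand":1}]' 
python3 -m inch '[{"ax":0,"ay":0,"az":0,"x":0,"y":0,"z":0,"hand":1},{"ax":0,"ay":0,"az":0,"x":0,"y":0,"z":0,"hand":1}]' 
python3 - <<'E'
from h import *
s=get_state(); z=s["eef_pos"][2]; r=R.from_quat(s["tcp_rot"]); print(s["eef_pos"],"to shaft",r.inv().apply(np.array([.6113,-.1357,z])-s["eef_pos"])*1000)
E
```

```text
time: 28.55
eef_pos: [0.613, -0.1359, 0.0967]
tcp_rot: [0.605, -0.366, 0.368, -0.605]
contact_force: [-0.3, -0.7, -0.0]
opening: 0.25
time: 28.97
eef_pos: [0.6124, -0.1352, 0.0772]
tcp_rot: [0.605, -0.367, 0.367, -0.605]
contact_force: [0.3, 0.3, 0.4]
opening: 0.248
time: 29.13
eef_pos: [0.6131, -0.1351, 0.078]
tcp_rot: [-0.605, 0.366, -0.367, 0.605]
contact_force: [-0.3, -0.2, -0.1]
opening: 0.249
[ 0.61311369 -0.13512135  0.07800002] to shaft [-0.32574133 -0.0025312  -1.87568387]
```

```bash

python3 -m inch '[{"ax":0,"ay":0,"az":0,"x":-0.6,"y":5,"z":-1.7,"hand":1},{"ax":0,"ay":0,"az":0,"x":0,"y":5,"z":0,"hand":1},{"ax":0,"ay":0,"az":0,"x":0,"y":3,"z":0,"hand":1},{"ax":0,"ay":0,"az":0,"x":0,"y":0,"z":0,"hand":1},{"ax":0,"ay":0,"az":0,"x":0,"y":0,"z":0,"hand":1}]' 
python3 -m inch '[{"ax":0,"ay":0,"az":0,"x":0,"y":2,"z":0,"hand":1},{"ax":0,"ay":0,"az":0,"x":0,"y":2,"z":0,"hand":1},{"ax":0,"ay":0,"az":0,"x":0,"y":0,"z":0,"hand":1},{"ax":0,"ay":0,"az":0,"x":0,"y":0,"z":0,"hand":1}]'
```

```text
time: 29.55
eef_pos: [0.6105, -0.135, 0.0634]
tcp_rot: [0.605, -0.367, 0.366, -0.605]
contact_force: [0.3, 0.1, 0.3]
opening: 0.251
time: 29.88
eef_pos: [0.6107, -0.1351, 0.0598]
tcp_rot: [0.605, -0.367, 0.366, -0.605]
contact_force: [-0.1, -0.2, -0.5]
opening: 0.254
```

```bash

python3 -m inch '[{"ax":0,"ay":0,"az":0,"x":0,"y":3,"z":0,"hand":1},{"ax":0,"ay":0,"az":0,"x":0,"y":2,"z":0,"hand":1},{"ax":0,"ay":0,"az":0,"x":0,"y":1.5,"z":0,"hand":1},{"ax":0,"ay":0,"az":0,"x":0,"y":0,"z":0,"hand":1},{"ax":0,"ay":0,"az":0,"x":0,"y":0,"z":0,"hand":1}]' 
python3 -m inch '[{"ax":0,"ay":0,"az":0,"x":0,"y":1,"z":0,"hand":1},{"ax":0,"ay":0,"az":0,"x":0,"y":0,"z":0,"hand":1},{"ax":0,"ay":0,"az":0,"x":0,"y":0,"z":0,"hand":1}]'
```

```text
time: 30.3
eef_pos: [0.6107, -0.1351, 0.0533]
tcp_rot: [0.605, -0.367, 0.366, -0.605]
contact_force: [-0.1, 0.4, -0.1]
opening: 0.244
time: 30.55
eef_pos: [0.6108, -0.1351, 0.0525]
tcp_rot: [0.605, -0.367, 0.367, -0.605]
contact_force: [0.7, -0.2, -0.5]
opening: 0.248
```

Collar's underside is within about 1 mm of the dial with no force. Release, rise and check.

```bash

python3 -m inch '[{"ax":0,"ay":0,"az":0,"x":0,"y":0.7,"z":0,"hand":1},{"ax":0,"ay":0,"az":0,"x":0,"y":0,"z":0,"hand":1},{"ax":0,"ay":0,"az":0,"x":0,"y":0,"z":0,"hand":-1},{"ax":0,"ay":0,"az":0,"x":0,"y":0,"z":0,"hand":-1},{"ax":0,"ay":0,"az":0,"x":0,"y":0,"z":0,"hand":-1}]'
python3 -m inch '[{"ax":0,"ay":0,"az":0,"x":0,"y":0,"z":0,"hand":-1},{"ax":0,"ay":0,"az":0,"x":0,"y":-10,"z":0,"hand":-1},{"ax":0,"ay":0,"az":0,"x":0,"y":-20,"z":0,"hand":-1},{"ax":0,"ay":0,"az":0,"x":0,"y":-25,"z":0,"hand":-1},{"ax":0,"ay":0,"az":0,"x":0,"y":-22,"z":0,"hand":-1}]'
python3 -m inch '[{"ax":0,"ay":0,"az":0,"x":0,"y":0,"z":0,"hand":-1},{"ax":0,"ay":0,"az":0,"x":0,"y":0,"z":0,"hand":-1},{"ax":0,"ay":0,"az":0,"x":0,"y":0,"z":0,"hand":-1}]'
python3 - <<'E'
from h import *
print(get_state()["eef_pos"].round(4)); c=shot("wrist","w22.png"); d=shot("side","s2.png"); e=shot("scene","e2.png")
q=px(d,[.6113,-.1357,.03]).astype(int); f=px(e,[.6113,-.1357,.03]).astype(int); print(q,f)
cr=lambda im,p,h: cv2.resize(im[...,::-1][max(0,p[1]-h):p[1]+h,max(0,p[0]-h):p[0]+h],(395,395),interpolation=cv2.INTER_CUBIC)
cv2.imwrite("pics/fin.png",np.hstack([cr(c["img"],(321,208),75),cr(e["img"],f,50)]))
ring(c,(12,100,40),(35,255,255),.048)
E
```

```text
time: 30.97
eef_pos: [0.6109, -0.1352, 0.0519]
tcp_rot: [-0.605, 0.366, -0.367, 0.605]
contact_force: [0.0, 0.3, 0.4]
opening: 0.661
time: 31.38
eef_pos: [0.6108, -0.1351, 0.1305]
tcp_rot: [-0.605, 0.367, -0.367, 0.605]
contact_force: [0.1, 0.4, 1.3]
opening: 0.999
time: 31.63
eef_pos: [0.6104, -0.135, 0.1284]
tcp_rot: [0.605, -0.367, 0.366, -0.605]
contact_force: [0.0, 0.1, -0.9]
opening: 0.995
[ 0.6104 -0.135   0.1284]
[289 184] [397 209]
px [115. 274.] tool xz centre [-154.4  -52.8] size [53.5 52.8] world [ 0.4922 -0.0219  0.048 ]
px [319.5 186.5] tool xz centre [ 0.3 13.4] size [92.4 92.6] world [ 0.6238 -0.1273  0.048 ]
```

View pics/fin.png

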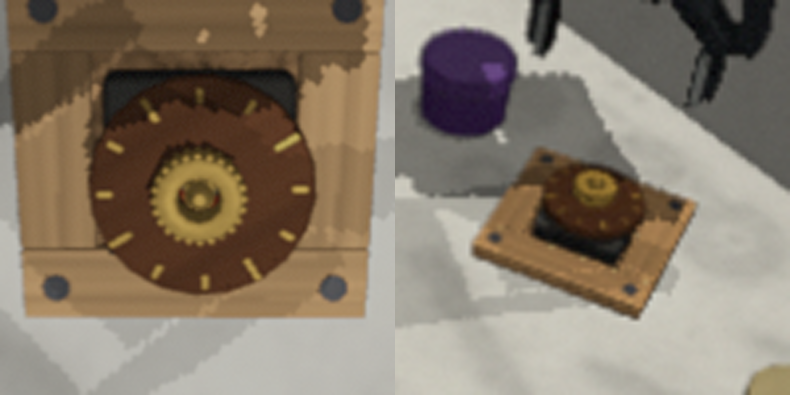

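Left: collar centre (199,197) on the dial, centre (202,185), with the shaft visible in its hole. Right: the stack looks flat and level. One numeric check, then I hand in.

```bash
python3 - <<'E'
from h import *
c=last("wrist"); g=lambda u,z: tool(c,(246+u[0]/2.633,133+u[1]/2.633),z)
print("dial",g((202,185),.038),"collar",g((199,197),.048),"pocket edge far/near",g((190,52),.012),g((195,248),.012))
e=last("scene"); a=cv2.imread("pics/scene0.png"); b=cv2.imread("pics/e2.png")
for n,(x,y) in dict(pale=(314,211),tub=(365,180),jar=(446,268)).items():
    s=np.s_[y-22:y+22,x-22:x+22]; t=a[y-16:y+16,x-16:x+16]; r=cv2.matchTemplate(b[y-30:y+30,x-30:x+30],t,cv2.TM_CCOEFF_NORMED); print(n,np.array(cv2.minMaxLoc(r)[3])-14,r.max())
sign_off()
E
```

```text
dial (array([ 2.5, 89. ,  1. ]), array([ 0.6115, -0.1363,  0.038 ])) collar (array([ 1.6, 79. ,  0.8]), array([ 0.611 , -0.1356,  0.048 ])) pocket edge far/near (array([ -0.9, 114.9,  33.7]), array([ 0.6388, -0.1182,  0.012 ])) (array([  0.5, 115. , -27.9]), array([ 0.5849, -0.1479,  0.012 ]))
pale [0 0] 0.8255847
tub [0 1] 0.7213177
jar [0 0] 0.99946225
the job is handed in; nothing more can be done
```

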